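Hook a drive unit's tension spring onto its post with a spring puller

TASK

Put the drive unit's tension spring back on: take the spring puller from its wooden stand, catch the eye at the end of the spring with the puller's foot, stretch the spring, bring its hook round the anchor post and ease it off gently until the post alone carries the spring. Touch the spring only with the puller, never force or overstretch the spring or let it snap back, and leave the jar, the screwdriver and the loose belt wheel where they are. Then put the puller back in its stand, fully home and upright, and let go of it.

Things in the scene. Friction and masses are not known exactly. Their poses are not given: they have to be found in the camera images.
- machine: Opened drive unit: low grey box 220 x 320 x 60 mm (x, y, z), dark deck on top, fixed to the bench. Origin: centre of its underside, z up. Along its own -y lie in line the spring's pivot and the slotted plate with the anchor post. A grey pulley and a roller (tops at most 90 mm above the bench) stand on its +x half.
- pivot (a point): Fixed pivot of the spring on the machine, at the height of the spring's wire: 85 mm above the bench, 25 mm above the deck. Axes: the machine's. The spring turns about the upright line through this point.
- slot (a point): Middle of the slot (at spring height, machine's axes), 153 mm from the pivot along machine -y. In it is clamped the anchor post: upright 8 mm steel pin, head 12 mm, top 99 mm above the bench. It stands fixed on the slot's line, 9 to 14 mm either nearer the pivot or farther than this point (a low lock nut sits at the other end); which is not measured: see or feel it.
- swing (a joint): Angle of the spring about the pivot, rad. 0: it points from pivot to slot (machine -y); positive: swung aside towards machine -x. Starts at 0.25 to 0.45, turns with little friction, stays where left. Stops at -0.25 and 0.7.
- stretch (a joint): Stretch of the spring along its length, m; 0 at rest, as at the start. Pull needed: 180 N/m x (stretch + 0.004 m): 1 N to start, 5 N at 25 mm, 10 N at 52 mm. Over 65 mm it is spoilt. With the hook seated on the post it reads 11 to 39 mm, by where the post is clamped. Pulling with over 16 N, or pushing the end against the post with over about 6 N, is forcing it.
- hook: Bright steel end of the coil spring (4 mm wire): a hook, then an eye at the very end. Origin: centre of the eye, 148.5 mm + stretch from the pivot; x: along the spring away from the pivot; z up; y: the hook's open side. The eye is a closed loop, its upright opening 15 mm long (x), 12 mm wide (y), corners cut by 3 mm. It cannot move up or down: always 85 mm above the bench.
- seat (a point): On the spring's hook, 20 mm before the eye's centre (at -x): where the post's axis lies once seated in the bend. Axes as hook. The hook's straight back runs at y = -9 mm; its mouth is open to +y (the post's side at the start). The post goes in sideways with its axis 13 to 41 mm behind this point (at -x), then slides to the bend as the spring draws back.
- puller: Spring puller, about 0.11 kg, upright in the stand. From the origin up: 6 mm round shank to 45 mm, steel guard 32 x 32 x 5 mm to 50 mm, square wooden handle 18 x 18 mm from 50 to 100 mm. Origin: on the shank's axis at mid-height of the foot; z up the shank; x: the way the foot points. It may tilt a little in the grip under load.
- foot (a point): Tip of the puller's foot, a 5 mm round bar reaching 8 mm out from the shank's axis along +x. In the eye, foot pointing away from the pivot and its middle about 5.5 mm below the wire's, it goes under the far wire and the shank pulls that wire. It lifts out only in slack: shank axis 0.5 to 4.5 mm on the pivot's side of the eye's centre.
- stand: Plywood block 70 x 70 x 60 mm, fixed, with an upright through hole 22 mm (its x) by 18 mm (its y). Origin: centre of its underside. The puller hangs in the hole by its guard, flat on the block's top, foot along the stand's +x; the puller's origin is then 15 mm above the bench at the hole's centre.
- jar: Small glass jar, steel cap, 60 mm wide, 75 mm high; origin at the centre of its underside. A bystander on the bench near the stand.
- driver: Screwdriver lying on the bench at the machine's left. A bystander.
- wheel: Loose aluminium belt wheel, 40 mm wide, 22 mm high, lying on the deck's +x half; origin at the centre of its underside. A bystander.

How it is judged (in metres and radians):
On the way, in this order (a step that is already met when the one before it is completed fails the run):
1. the puller is lifted out of its stand (z of puller in the frame of stand above 0.05 m), for 0.1 s.
2. the spring is stretched by more than 20 mm by the puller (value of joint stretch above 0.02 m and contact force between puller and hook above 3 N), for 0.1 s.
3. the post alone carries the spring: hook on the post, stretched 8 to 42 mm, in line, the puller not bearing on it (contact force between hook and anything else above 2 N and contact force between puller and hook below 0.3 N and value of joint stretch between 0.008 and 0.042 m and value of joint swing between -0.06 and 0.06 rad), for 0.2 s.
At the end, for the whole second after the job is handed in: The hook hangs on the post under tension (over 2 N), stretched 8 to 42 mm, within 0.06 rad of the slot line, the puller not bearing on it; the puller is in the stand's hole (within 12 mm of its centre), down on the block (within 3 mm), upright within 0.1 rad, at rest and released (all of step 3 and contact force between the fingers and puller below 0.1 N and horizontal distance between puller and stand below 0.012 m and z of puller in the frame of stand between 0.01 and 0.018 m and angle between puller's own z axis and vertical below 0.1 rad and linear speed of puller below 0.02 m/s); the robot touches nothing.
It fails at once if the spring's hook end is touched by the fingers (contact force between the fingers and hook above 0.5 N).
It fails at once if the spring is overstretched, by more than 65 mm (value of joint stretch above 0.065 m).
It fails at once if the spring snaps back (faster than 0.3 m/s) (velocity of joint stretch below -0.3 m/s).
It fails at once if the spring end is forced: over 16 N from the puller, or over 22 N of contact on it in all (contact force between puller and hook above 16 N or contact force between hook and anything else above 22 N).
It fails at once if the jar, the screwdriver or the loose wheel is moved by more than 30 mm (distance of any of jar, driver, wheel from where it was at the start of the episode above 0.03 m).
It also fails if it takes over 72 s, if anything falls off the work surface, if the arm or the gripper's body presses on something with over 40 N, if the wrist force passes 120 N, or if a joint passes its speed limit or range.

ROBOT

A 6-joint arm with a two-finger parallel gripper is mounted at the origin on the work surface. World frame = base frame: x ahead of the robot, y to its left, z up, the work surface at z = 0. Lengths are in mm, angles in rad, forces in N, time in s.
With the tool pointing down it reaches from about 325 to 1000 mm from the base axis. Payload 5.1 kg.
Tool frame: the origin (TCP) lies midway between the tips of the shut fingers; the grasp point (between the pads) lies 19 mm behind it (r.hold_point_z is the distance from the TCP to the grasp point, in mm); z points along the fingers, y is the direction in which the jaws open and shut (so a half turn about z gives the same grasp; the last joint's range is limited). The gripper opens to 85 mm and grips with 20 to 120 N. Pads are 22 mm wide; open, the fingers measure 114 mm over their backs; the gripper's body (76 mm by 85 mm) begins 54 mm behind the grasp point. The pads swing forward as they close: fully open they stand 13 mm farther back than shut.
Start: joints at [-1.239, 0.124, 1.65, -0, 1.367, -0.083], TCP at [261.922, -594.88, 231.322] pointing down, gripper open.
Joint ranges: [-2.61, 2.61], [-1.02, 2.33], [0.03, 2.71], [-1.35, 4.49], [0.32, 2.68], [-2.91, 2.91]. Speed limits (rad/s): [2.57, 2.57, 3.14, 3.14, 3.14, 3.14].

INTERFACE

Orientations are given as a unit quaternion [x, y, z, w].
In Python, from plant import r, eyes, finish_job, silhouettes gives the robot as it stands.
- The arm moves only by the tool apply_moves, never from a script. Its argument "deltas" is a list of rows, each an object with "claw": the gripper command: -1 is fully open, 1 is shut, values between are in proportion; "xyz": the shift along the tool's x, y, z in m, a list of three; "yaw": the turn about the tool's z in rad. In form: [{"claw": claw, "xyz": [dx, dy, dz], "yaw": yaw}, ...]. A call has 1 to 12 rows; each row shifts and turns the commanded pose from where the row before left it, along the tool's axes as they then stand; what a row does not reach is not made up. A row lasts 1/10 s, in which the tool goes at most 50 mm and 8.59 degrees, less where a joint would pass 70% of its speed; a pose out of reach is approached as far as the arm can. A call with a gripper value outside its range is refused whole. The fingers move at their own pace and stop on an object; the grip force is fixed at half the most. Time passes only in rows, so rows that do not move let the fingers close. It gives the time, the measured TCP pose, the force and the opening at its end, in the units of the state.
- r.get_obs(): the state, without advancing time (a new reading comes with each control period).
- eyes.camera(name): name is "scene" or "top" or "wrist"; returns a dict with "color" (420x560x3 uint8, red, green, blue), "z_map" (420x560 float32, mm along the optical axis (not along the pixel's ray), 0 where there is no reading), "camera_matrix" (3x3 intrinsics, pixels), "k1" (the pictures are not rectified: a ray, as slopes to the right and down, at radius r is drawn at 1 + k1 r^2 times it, then the intrinsics apply), "R" (3x3) and "t" (3): a world point X has camera coordinates R X + t. Camera axes: x right, y down, z forward; pixel columns grow to the right and rows downward; lengths in mm; the calibration is good to about 2 mm. A picture is of the moment at which its call begins.
- finish_job(): hands the job in, once; it reports no verdict.
Trained networks look in a picture, given as the dict that the camera call returned (one of the last four; its "shot" number tells which), for a name from the list of things; names that differ only in an ending like _2 or _b are one class to them, and where a whole thing is asked for, a point or a joint stands for the part that bears it (a point fixed in the world has none). Each returns a list of dicts, best first, with "score" (0 to 1); they miss things now and then, are a little off and sometimes report something else, mostly with a low value. They report only what shows in the picture. A call takes as long as a camera call.
- silhouettes(picture, thing): "mask" (420x560 bool, what is visible of it) and "rect" ([left, top, width, height] in pixels, round what is visible of it).
The state is a dict: "time": time; "joint_pos": joint angles; "joint_velocities": joint speeds; "tau": joint torques, N m; "tool_pos": TCP position; "tool_rot": TCP orientation; "contact_force": force on the tool from outside, world axes, zero at the start; "moment": the same for the moment, N m; "finger_gap": opening from 0.0 (shut) to 1.0 (fully open).
Only numpy, scipy, OpenCV 4.12 (cv2) and the standard library are available. Lean on these libraries where they do the work, as an engineer would, in place of code of your own. Each camera call takes 0.05 s, during which the arm holds its last target.

## Working session

There is one attempt and no reset: what is moved stays moved. The work goes in short steps, Python scripts to look and compute and a tool call to move; the robot and the scene stay as the last step left them, time stands still between calls to the robot, and variables do not carry over. Pictures are saved under pics/ and viewed, and the job is handed in when it is done.

Besides the shell and the picture viewer there is one more tool, called after "Emit:" as a command line: name --argument value ..., lists and objects as JSON in quotes. apply_moves: Moves the arm, as the interface text tells. Its arguments: {"type":"object","properties":{"deltas":{"type":"array","items":{"type":"object","properties":{"claw":{"type":"number"},"xyz":{"type":"array","items":{"type":"number"}},"yaw":{"type":"number"}}}}},"required":["deltas"]}

```bash
ls; mkdir -p pics; cat > h.py <<'E'
import numpy as np, cv2
from plant import r, eyes, finish_job, silhouettes
def save(p,name): cv2.imwrite('pics/'+name, p['color'][:,:,::-1])
def pts(p,uv,depth=None):
    K=p['camera_matrix'];uv=np.atleast_2d(uv).astype(float)
    D=np.array([p['k1'],0,0,0,0],float)
    n=cv2.undistortPoints(uv.reshape(-1,1,2),K,D,None,None).reshape(-1,2)
    return n
def world(p,uv):
    uv=np.atleast_2d(uv); n=pts(p,uv); z=p['z_map'][uv[:,1].astype(int),uv[:,0].astype(int)]
    C=np.c_[n*z[:,None],z]
    return (C-p['t'])@p['R']
def atz(p,uv,Z):
    n=pts(p,uv); d=np.c_[n,np.ones(len(n))]@p['R']; o=-p['R'].T@p['t']
    return o+d*((Z-o[2])/d[:,2])[:,None]
def proj(p,X):
    X=np.atleast_2d(X).astype(float); rv,_=cv2.Rodrigues(p['R'])
    return cv2.projectPoints(X,rv,np.array(p['t'],float),p['camera_matrix'],np.array([p['k1'],0,0,0,0],float))[0].reshape(-1,2)
E
python3 - <<'E'
from h import *
o=r.get_obs(); print(o)
for n in ['scene','top','wrist']:
    p=eyes.camera(n); save(p,n+'0.png'); print(n,p['camera_matrix'].tolist(),p['k1'],(-p['R'].T@p['t']).tolist())
E
```

```text
pics
{'time': 0.0, 'joint_pos': array([-1.23861021e+00,  1.24503141e-01,  1.65163371e+00, -1.19392232e-05,
        1.36747904e+00, -8.25900466e-02]), 'joint_velocities': array([ 0.00087877, -0.00010226,  0.00180982,  0.00082636,  0.00057316,
       -0.00020273]), 'tau': array([ 1.18680284e-03, -4.23615432e+01, -3.65448046e+01, -2.43130060e-06,
        6.98726100e-03, -3.86455190e-05]), 'tool_pos': array([ 261.72434462, -594.3371642 ,  230.07809176]), 'tool_rot': array([ 9.78571308e-01,  2.05905735e-01, -1.31720473e-04, -1.00302303e-03]), 'contact_force': array([-0.22013402, -0.72138866,  0.60244991]), 'moment': array([-0.03589835, -0.02412437,  0.00893277]), 'finger_gap': 1.0002099147021823}
scene [[450.0282846016713, 0.0, 279.2376926111101], [0.0, 450.0282846016713, 204.65161718660232], [0.0, 0.0, 1.0]] -0.08147221935869661 [1335.3991782112278, -121.71346196857066, 571.652634284209]
top [[460.6291646804489, 0.0, 280.0153775722092], [0.0, 460.6291646804489, 217.0206864573933], [0.0, 0.0, 1.0]] -0.09299322488599351 [373.48883297535065, 23.736407364767732, 1247.2442104575393]
wrist [[367.74259604149654, 0.0, 281.4577030878049], [0.0, 367.74259604149654, 206.41245645061952], [0.0, 0.0, 1.0]] 0.022982120376840505 [338.39764612008514, -560.7838920535937, 373.07500097889624]
```

View pics/scene0.png

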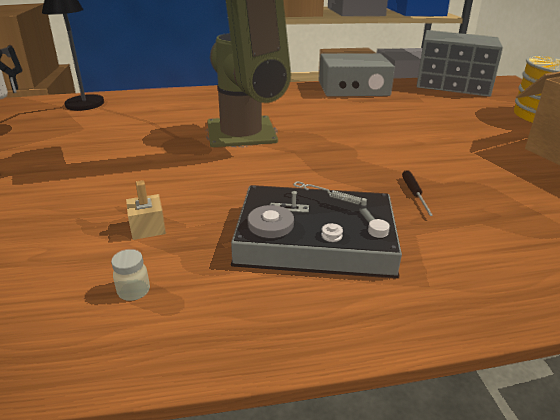

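View pics/top0.png

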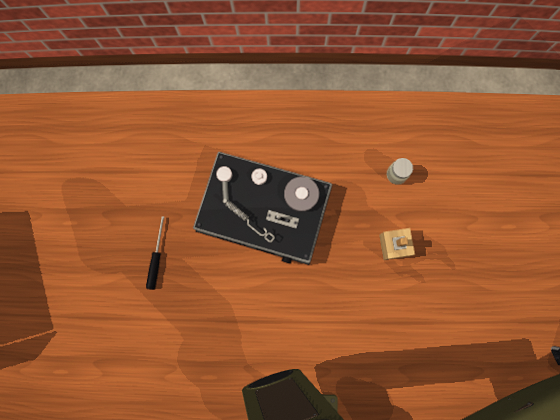

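View pics/wrist0.png

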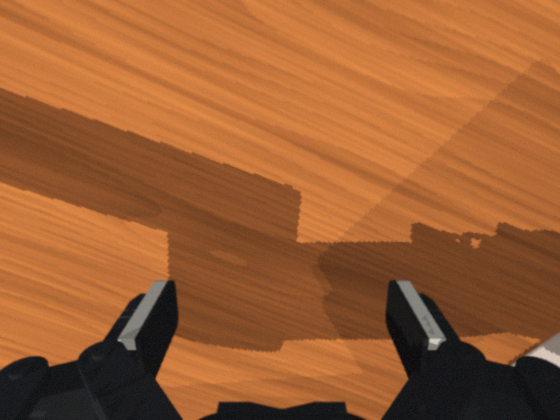

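The top picture shows the machine near (265,205), the stand at (398,243) and the jar at (401,171). The spring's eye is at about (269,238) and the slotted plate at (282,218). I'll measure these next.

```bash
python3 - <<'E'
from h import *
p=eyes.camera('top')
for n in ['machine','stand','puller','hook','jar','wheel','driver']:
    s=silhouettes(p,n)
    for d in s[:1]:
        m=d['mask']; v,u=np.nonzero(m); W=world(p,np.c_[u,v]); k=p['z_map'][v,u]>0; W=W[k]
        print(n,round(d['score'],2),d['rect'],m.sum(),'mean',W.mean(0).round(0),'med z',np.median(W[:,2]).round(),np.percentile(W[:,2],[5,95]).round())
        if n in('stand','machine'):
            zt=60; kk=abs(W[:,2]-zt)<6; rect=cv2.minAreaRect(atz(p,np.c_[u,v][k][kk],60)[:,:2].astype(np.float32)); print('  rect',rect)
c=p['color'][140:275,180:430]; 
a=cv2.resize(c[:, :160],None,fx=5,fy=5,interpolation=cv2.INTER_CUBIC)[:600,:800]; cv2.imwrite('pics/topz.png',a[:,:,::-1])
b=cv2.resize(p['color'][215:275,365:445],None,fx=8,fy=8,interpolation=cv2.INTER_CUBIC); cv2.imwrite('pics/tops.png',b[:,:,::-1])
q=eyes.camera('scene')
b=cv2.resize(q['color'][170:285,225:410],None,fx=4.3,fy=4.3,interpolation=cv2.INTER_CUBIC); cv2.imwrite('pics/scz.png',b[:,:,::-1])
E
```

```text
machine 0.56 [193.4, 149.9, 137.1, 113.2] 9930 mean [583.  96.  62.] med z 61.0 [55. 86.]
  rect ((588.7984008789062, 97.21732330322266), (316.8455505371094, 219.09336853027344), 73.78963470458984)
stand 0.86 [379.6, 229.9, 33.2, 26.7] 731 mean [ 492. -251.   53.] med z 59.0 [ 8. 64.]
  rect ((494.7298278808594, -257.1532897949219), (70.57878875732422, 72.69583129882812), 8.495084762573242)
puller 0.65 [393.0, 234.3, 15.1, 12.9] 172 mean [ 493. -255.   86.] med z 71.0 [ 63. 116.]
hook 0.53 [236.5, 210.5, 34.0, 33.1] 65 mean [550. 135.  84.] med z 88.0 [60. 94.]
jar 0.86 [386.7, 156.8, 26.6, 27.2] 489 mean [ 686. -265.   63.] med z 73.0 [25. 78.]
wheel 0.74 [253.9, 168.8, 12.5, 15.4] 194 mean [663. 105.  76.] med z 77.0 [64. 83.]
driver 0.95 [145.4, 217.8, 19.6, 72.1] 434 mean [437. 388.  21.] med z 22.0 [13. 29.]
```

View pics/topz.png

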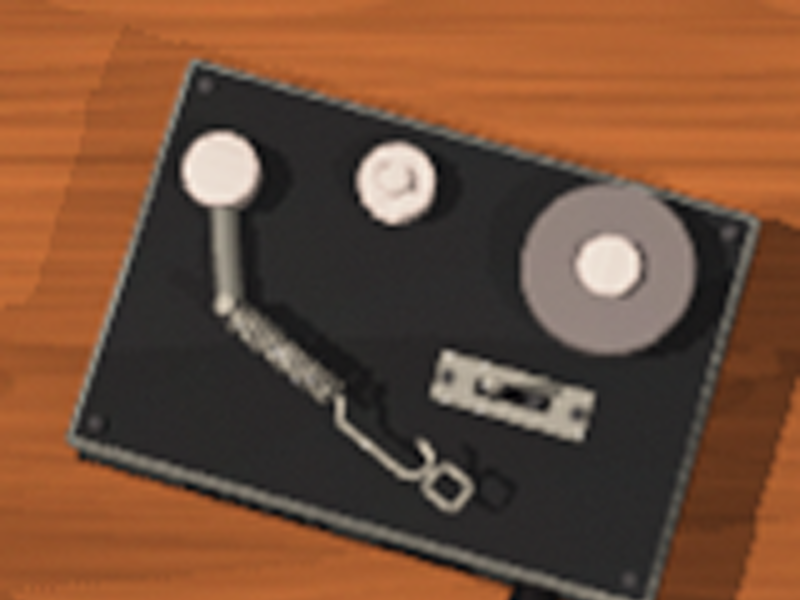

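View pics/tops.png

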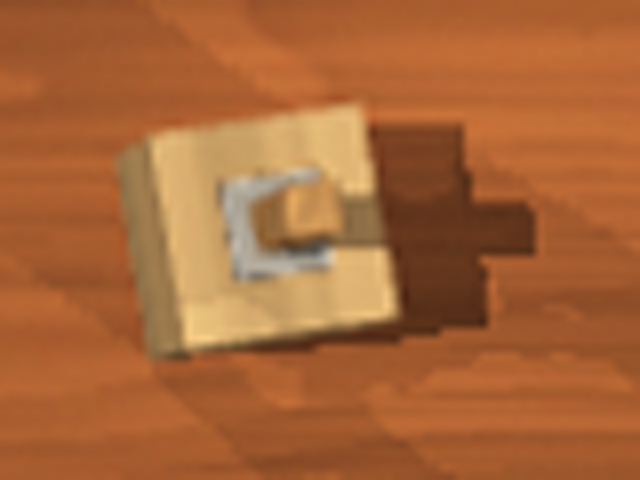

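View pics/scz.png

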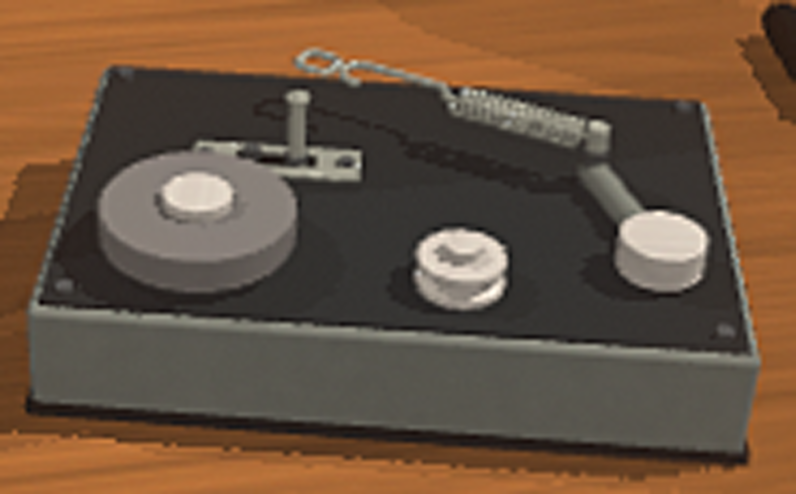

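The top and scene views suggest the post stands on the pivot side of the slot. The machine's yaw comes out at about -16°. Next I'll build a planner helper and compute the key points.

```bash
cat >> h.py <<'E'
def rot():
    from scipy.spatial.transform import Rotation as Ro
    o=r.get_obs(); return o,Ro.from_quat(o['tool_rot']).as_matrix()
def psi():
    o,R=rot(); return np.degrees(np.arctan2(R[1,0],R[0,0]))
def to(P,ps=None):
    o,R=rot(); d=np.array(P)-o['tool_pos']
    s='t %.2f pos %s psi %.2f f %s gap %.3f'%(o['time'],o['tool_pos'].round(2),psi(),o['contact_force'].round(2),o['finger_gap'])
    print(s); print('tool delta mm',(R.T@d).round(2), '' if ps is None else 'yaw(after) %.4f'%np.radians(((psi()-ps)+180)%360-180))
E
python3 - <<'E'
from h import *
to([494.7,-257.2,230],8.5)
o=r.get_obs(); print(o['tool_pos'])
p=eyes.camera('top')
z=lambda a:np.array([[x/5+180-0.4,y/5+140-0.4] for x,y in a])
print('eye',atz(p,z([(447,490)]),85)); print('plate',atz(p,z([(512,395)]),64)); print('pivot',atz(p,z([(226,300)]),88))
yaw=np.radians(73.79-90); my=np.array([-np.sin(yaw),np.cos(yaw)])
print('my',my)
E
```

```text
t 0.60 pos [ 261.93 -594.91  231.37] psi 23.77 f [ 0.2  -0.09  0.49] gap 0.999
tool delta mm [ 349.13 -215.27    1.35] yaw(after) 0.2664
[ 261.92991048 -594.9098385   231.37082803]
eye [[502.66135922  77.09504639  85.        ]]
plate [[554.92558656  44.95205627  64.        ]]
pivot [[599.61032147 192.22866441  88.        ]]
my [0.2791587  0.96024498]
```

Emit:
apply_moves --deltas '[{"claw": -1,"xyz": [0.032,-0.0196,0],"yaw": 0},{"claw": -1,"xyz": [0.032,-0.0196,0],"yaw": 0},{"claw": -1,"xyz": [0.032,-0.0196,0],"yaw": 0},{"claw": -1,"xyz": [0.032,-0.0196,0],"yaw": 0},{"claw": -1,"xyz": [0.032,-0.0196,0],"yaw": 0},{"claw": -1,"xyz": [0.032,-0.0196,0],"yaw": 0},{"claw": -1,"xyz": [0.032,-0.0196,0],"yaw": 0},{"claw": -1,"xyz": [0.032,-0.0196,0],"yaw": 0},{"claw": -1,"xyz": [0.032,-0.0196,0],"yaw": 0.1},{"claw": -1,"xyz": [0,0,0],"yaw": 0.1},{"claw": -1,"xyz": [0,0,0],"yaw": 0.067},{"claw": -1,"xyz": [0,0,0],"yaw": 0}]'

```text
time: 1.85
tool_pos: [454.7, -317.0, 231.5]
tool_rot: [0.997, 0.074, 0.0, 0.0]
contact_force: [0.2, -0.0, 1.0]
finger_gap: 0.996
```

```bash
python3 - <<'E'
from h import *
to([494.7,-257.2,230],8.5)
p=eyes.camera('wrist'); save(p,'w1.png')
for n in ['stand','puller']:
    s=silhouettes(p,n)
    for d in s[:1]:
        m=d['mask']; v,u=np.nonzero(m); W=world(p,np.c_[u,v]); k=p['z_map'][v,u]>0; W=W[k]
        print(n,round(d['score'],2),d['rect'],W.mean(0).round(1))
        for zt,tol in ((60,3),(65,2.5),(115,3)):
            kk=abs(W[:,2]-zt)<tol
            if kk.sum()>20: print('  ',zt,kk.sum(),cv2.minAreaRect(W[kk][:,:2].astype(np.float32)), np.median(W[kk][:,2]))
E
```

```text
t 1.85 pos [ 454.67 -316.98  231.47] psi 8.53 f [ 0.19 -0.    0.97] gap 0.996
tool delta mm [ 48.46 -53.18   1.46] yaw(after) 0.0005
stand 0.91 [170.1, 77.6, 98.4, 87.9] [ 497.2 -260.9   59. ]
   60 5420 ((494.361572265625, -258.66656494140625), (69.9240951538086, 70.5755844116211), 8.783173561096191) 60.364077656242124
puller 0.98 [195.4, 103.3, 44.0, 39.3] [ 498.  -261.9   89. ]
   65 720 ((494.91448974609375, -258.9841613769531), (30.942337036132812, 31.936508178710938), 8.826156616210938) 65.2425237686605
   115 627 ((494.8349914550781, -259.0605163574219), (17.367168426513672, 17.81387710571289), 9.640270233154297) 115.03864644771637
```

View pics/w1.png

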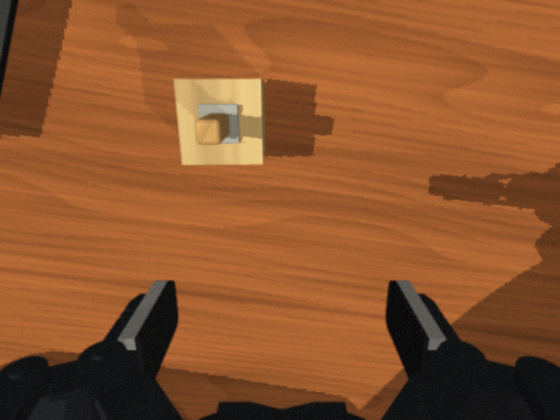

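The wrist view shows the stand's top at (220,122). Depth gives the hole centre at (494.7, -259.0) with yaw about 8.8°. I'll approach it now.

Emit:
apply_moves --deltas '[{"claw": -1,"xyz": [0.016,-0.0172,0],"yaw": -0.005},{"claw": -1,"xyz": [0.016,-0.0171,0],"yaw": 0},{"claw": -1,"xyz": [0.016,-0.0171,0.02],"yaw": 0},{"claw": -1,"xyz": [0,0,0.03],"yaw": 0},{"claw": -1,"xyz": [0,0,0.03],"yaw": 0},{"claw": -1,"xyz": [0,0,0],"yaw": 0}]'

```text
time: 2.6
tool_pos: [491.3, -257.6, 146.3]
tool_rot: [0.997, 0.077, -0.004, -0.003]
contact_force: [-0.3, -0.0, -0.3]
finger_gap: 0.999
```

```bash
python3 - <<'E'
from h import *
to([494.7,-259,70],8.8)
E
```

```text
t 2.60 pos [ 491.28 -257.6   146.25] psi 8.79 f [-0.34 -0.04 -0.29] gap 0.999
tool delta mm [ 3.71  2.39 76.21] yaw(after) -0.0002
```

Emit:
apply_moves --deltas '[{"claw": -1,"xyz": [0.0025,0.0015,0.025],"yaw": 0},{"claw": -1,"xyz": [0,0,0.022],"yaw": 0},{"claw": -1,"xyz": [0,0,0.012],"yaw": 0},{"claw": -1,"xyz": [0,0,0],"yaw": 0}]'

```text
time: 3.0
tool_pos: [496.0, -260.3, 91.4]
tool_rot: [0.997, 0.076, -0.001, -0.001]
contact_force: [-0.2, -0.1, 0.2]
finger_gap: 1.001
```

```bash
python3 - <<'E'
from h import *
to([494.7,-259,70],8.8)
to([494.7,-259,70],8.8)
E
```

```text
t 3.00 pos [ 496.01 -260.29   91.41] psi 8.74 f [-0.25 -0.07  0.21] gap 1.001
tool delta mm [-1.05 -1.44 21.41] yaw(after) -0.0011
t 3.00 pos [ 496.01 -260.29   91.41] psi 8.74 f [-0.25 -0.07  0.21] gap 1.001
tool delta mm [-1.05 -1.44 21.41] yaw(after) -0.0011
```

Emit:
apply_moves --deltas '[{"claw": -1,"xyz": [-0.001,-0.001,0.012],"yaw": 0},{"claw": -1,"xyz": [0,0,0.009],"yaw": 0},{"claw": -1,"xyz": [0,0,0],"yaw": 0},{"claw": -1,"xyz": [0,0,0],"yaw": 0},{"claw": -1,"xyz": [0,0,0],"yaw": 0}]'

```text
time: 3.5
tool_pos: [496.1, -259.8, 71.9]
tool_rot: [0.997, 0.076, 0.0, 0.0]
contact_force: [-0.9, 0.2, 0.0]
finger_gap: 1.005
```

```bash
python3 - <<'E'
from h import *
to([494.7,-259,70],8.8)
p=eyes.camera('wrist'); save(p,'w2.png')
to([494.7,-259,70],8.8)
E
```

```text
t 3.50 pos [ 496.06 -259.79   71.87] psi 8.76 f [-0.87  0.16  0.02] gap 1.005
tool delta mm [-1.22 -0.98  1.87] yaw(after) -0.0007
t 3.55 pos [ 496.09 -259.85   71.96] psi 8.76 f [ 0.72  0.37 -0.12] gap 1.002
tool delta mm [-1.24 -1.05  1.96] yaw(after) -0.0007
```

View pics/w2.png

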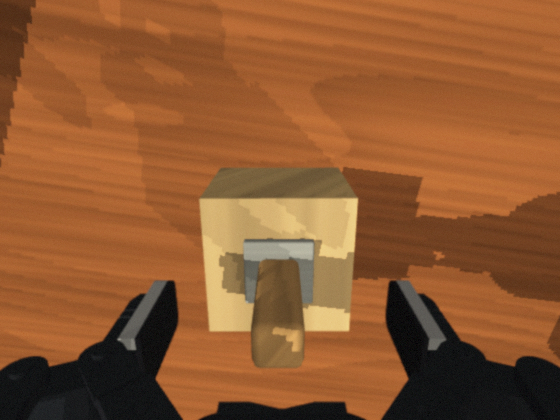

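The handle at (278,310) is centred between the fingers. I'll make small corrections and close.

Emit:
apply_moves --deltas '[{"claw": -1,"xyz": [-0.0012,-0.001,0.002],"yaw": 0},{"claw": 0,"xyz": [0,0,0],"yaw": 0},{"claw": 1,"xyz": [0,0,0],"yaw": 0},{"claw": 1,"xyz": [0,0,0],"yaw": 0},{"claw": 1,"xyz": [0,0,0],"yaw": 0},{"claw": 1,"xyz": [0,0,0],"yaw": 0},{"claw": 1,"xyz": [0,0,0],"yaw": 0}]'

```text
time: 4.25
tool_pos: [494.5, -258.8, 69.5]
tool_rot: [0.997, 0.076, 0.0, 0.0]
contact_force: [-0.2, 0.1, 0.2]
finger_gap: 0.202
```

```bash
python3 - <<'E'
from h import *
to([494.7,-259,70],8.8)
E
```

```text
t 4.25 pos [ 494.46 -258.82   69.46] psi 8.76 f [-0.16  0.1   0.24] gap 0.202
tool delta mm [ 0.21  0.21 -0.54] yaw(after) -0.0007
```

Emit:
apply_moves --deltas '[{"claw": 1,"xyz": [0,0,-0.01],"yaw": 0},{"claw": 1,"xyz": [0,0,-0.02],"yaw": 0},{"claw": 1,"xyz": [0,0,-0.03],"yaw": 0},{"claw": 1,"xyz": [0,0,-0.03],"yaw": 0},{"claw": 1,"xyz": [0,0,-0.03],"yaw": 0},{"claw": 1,"xyz": [0,0,0],"yaw": 0},{"claw": 1,"xyz": [0,0,0],"yaw": 0}]'

```text
time: 4.95
tool_pos: [494.5, -258.9, 190.0]
tool_rot: [0.997, 0.076, 0.001, 0.0]
contact_force: [-1.1, 0.6, -1.8]
finger_gap: 0.202
```

```bash
python3 - <<'E'
from h import *
to([494.7,-259,190],8.8)
p=eyes.camera('scene'); s=silhouettes(p,'puller'); print([(d['score'],d['rect']) for d in s])
u,v=proj(p,[494.7,-259,140])[0]; print(u,v)
u=int(u);v=int(v)
b=cv2.resize(p['color'][v-50:v+50,u-60:u+60],None,fx=6,fy=6,interpolation=cv2.INTER_CUBIC); cv2.imwrite('pics/s2.png',b[:,:,::-1])
q=eyes.camera('wrist'); save(q,'w3.png')
E
```

```text
t 4.95 pos [ 494.49 -258.91  189.97] psi 8.76 f [-1.14  0.61 -1.76] gap 0.202
tool delta mm [ 0.2   0.12 -0.03] yaw(after) -0.0008
[(0.68, [124.4, 127.1, 18.4, 42.5])]
137.50369754403363 171.1146660977296
```

View pics/s2.png

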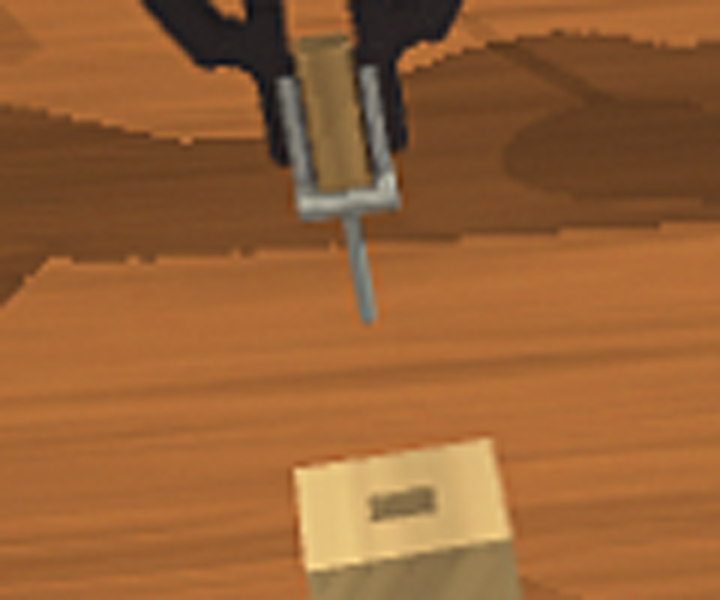

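View pics/w3.png

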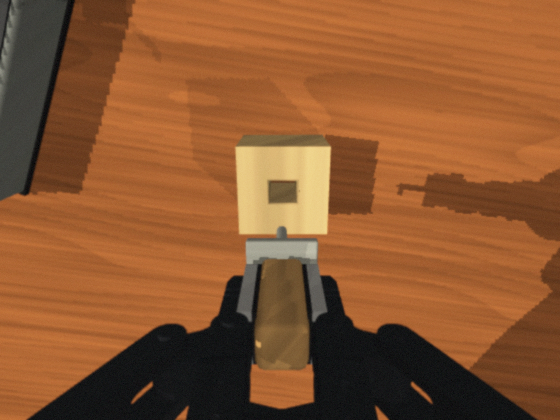

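```bash
python3 - <<'E'
from h import *
q=eyes.camera('wrist')
b=cv2.resize(q['color'][125:275,205:360],None,fx=5,fy=4,interpolation=cv2.INTER_CUBIC)
b=cv2.resize(q['color'][130:270,215:350],None,fx=4.2,fy=4.2,interpolation=cv2.INTER_CUBIC);cv2.imwrite('pics/w3z.png',b[:,:,::-1])
a=atz(q,[[267,192],[298,192],[282.5,180.5],[282.5,204]],60); print(a.round(1),np.linalg.norm(a[0]-a[1]),np.linalg.norm(a[2]-a[3]))
print(proj(q,[494.5,-258.9,190-54.5]), proj(q,[494.5+8,-258.9+1.2,190-54.5]),proj(q,[494.5+1.2,-258.9-8,190-54.5]))
print(q['z_map'][222:240,276:290].round().astype(int))
E
```

```text
[[ 492.5 -246.9   60. ]
 [ 496.1 -270.4   60. ]
 [ 503.3 -257.2   60. ]
 [ 484.7 -260.1   60. ]] 23.771604565753467 18.853279686473996
[[283.01758214 230.61499053]] [[283.09643478 217.43740773]] [[297.13583464 230.68413197]]
[[290 290 290 290 290 290 292 289 289 290 290 291 289 290]
 [289 291 289 290 291 289 291 290 290 290 288 289 291 290]
 [290 291 290 290 291 291 291 290 290 290 290 291 291 290]
 [291 292 292 291 291 291 290 291 290 290 291 290 290 291]
 [292 291 291 291 213 212 211 212 291 291 291 292 292 291]
 [291 291 212 211 212 212 211 211 211 292 291 290 291 292]
 [292 291 211 210 210 208 209 210 211 212 292 292 292 293]
 [292 211 210 209 208 209 208 209 210 209 213 293 292 291]
 [292 211 208 208 207 206 206 208 207 208 210 292 292 292]
 [293 209 206 205 208 205 206 206 205 208 209 292 292 293]
 [293 208 206 205 205 205 204 204 205 206 207 292 292 293]
 [292 206 205 205 202 202 203 203 204 206 207 293 293 293]
 [359 202 202 203 201 202 201 200 202 203 206 357 359 359]
 [359 202 201 199 201 200 200 200 201 203 204 359 359 358]
 [360 201 200 199 198 199 199 199 201 201 201 359 359 361]
 [204 201 199 199 197 198 197 199 198 199 202 359 360 360]
 [165 164 164 164 164 164 164 164 163 164 165 163 163 164]
 [164 164 163 162 162 163 163 162 164 163 165 163 163 163]]
```

View pics/w3z.png

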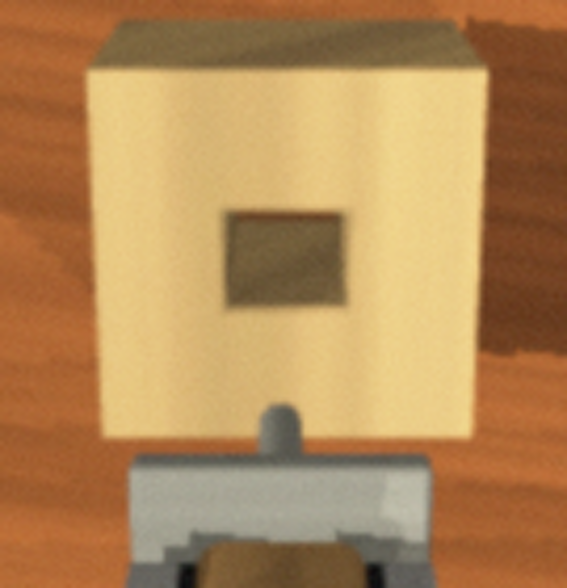

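The wrist zoom shows the shank end at (282,228), with no foot out to either side or forward. The foot must then point back along tool -x, hidden by the guard. I'll carry the puller towards the spring, turn it and check.

Emit:
apply_moves --deltas '[{"claw": 1,"xyz": [0.002,-0.02,0],"yaw": 0},{"claw": 1,"xyz": [0.004,-0.036,0],"yaw": 0},{"claw": 1,"xyz": [0.004,-0.04,0],"yaw": 0},{"claw": 1,"xyz": [0.004,-0.04,0],"yaw": 0},{"claw": 1,"xyz": [0.004,-0.04,0],"yaw": 0},{"claw": 1,"xyz": [0.004,-0.04,0],"yaw": 0},{"claw": 1,"xyz": [0.004,-0.036,0],"yaw": 0},{"claw": 1,"xyz": [0.004,-0.036,0],"yaw": 0},{"claw": 1,"xyz": [0,0,0],"yaw": -0.1315},{"claw": 1,"xyz": [0,0,0],"yaw": -0.1315},{"claw": 1,"xyz": [0,0,0],"yaw": -0.1315},{"claw": 1,"xyz": [0,0,0],"yaw": -0.1315}]'

```text
time: 6.35
tool_pos: [479.1, 31.5, 188.3]
tool_rot: [0.942, 0.336, -0.001, -0.001]
contact_force: [-0.5, 0.3, -1.4]
finger_gap: 0.203
```

Emit:
apply_moves --deltas '[{"claw": 1,"xyz": [0,0,0],"yaw": -0.1315},{"claw": 1,"xyz": [0,0,0],"yaw": -0.1315},{"claw": 1,"xyz": [0,0,0],"yaw": 0},{"claw": 1,"xyz": [0,0,0],"yaw": 0}]'

```text
time: 6.75
tool_pos: [479.5, 31.0, 188.7]
tool_rot: [0.892, 0.453, -0.0, -0.0]
contact_force: [0.1, 0.9, -1.4]
finger_gap: 0.209
```

```bash
python3 - <<'E'
from h import *
to([480,30,190],54)
o=r.get_obs(); t=o['tool_pos']; f=t-[0,0,54.5]
p=eyes.camera('scene')
u,v=proj(p,f)[0]; print(u,v, proj(p,f+[-4.7,-6.5,0]))
u=int(u);v=int(v)
b=cv2.resize(p['color'][v-45:v+30,u-50:u+50],None,fx=8,fy=8,interpolation=cv2.INTER_CUBIC); cv2.imwrite('pics/s3.png',b[:,:,::-1])
q=eyes.camera('wrist'); save(q,'w4.png')
for n in ['hook','machine','swing','stretch']:
    for d in silhouettes(q,n)[:2]: print(n,d['score'],d['rect'],d['mask'].sum())
print(proj(q,f),proj(q,f+[-4.7,-6.5,0]))
E
```

```text
t 6.75 pos [479.51  30.97 188.66] psi 53.83 f [ 0.11  0.91 -1.39] gap 0.209
tool delta mm [-0.49  0.97 -1.34] yaw(after) -0.0029
276.5618738271885 160.09590416843588 [[273.22476704 159.33571371]]
hook 0.8 [260.9, 0.0, 31.2, 148.3] 1717
hook 0.53 [244.5, 227.0, 75.0, 140.5] 7213
machine 0.76 [174.6, 0.0, 382.7, 258.8] 73193
swing 0.72 [256.7, 0.0, 36.6, 148.6] 1596
swing 0.16 [175.4, 0.0, 382.6, 258.2] 73046
stretch 0.58 [256.9, 2.9, 34.0, 148.0] 1639
[[282.46390554 230.85121928]] [[282.51465441 243.4046591 ]]
```

View pics/s3.png

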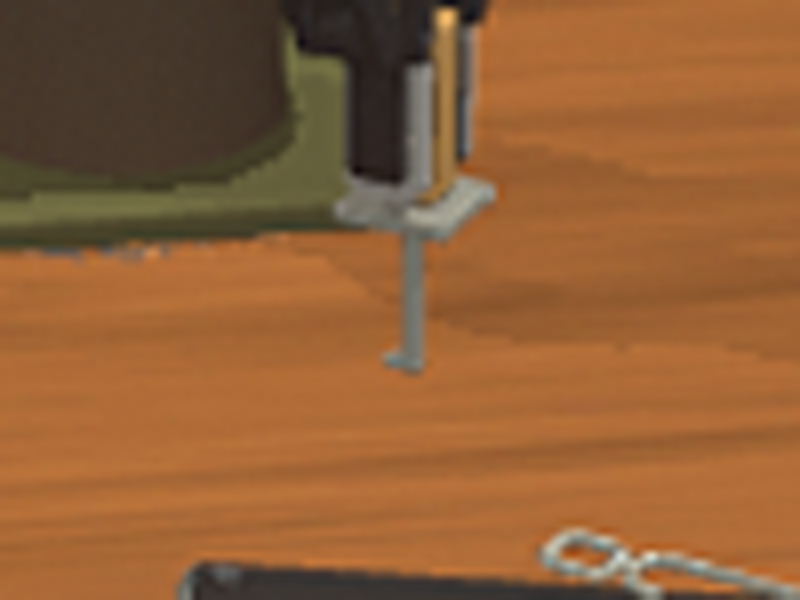

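View pics/w4.png

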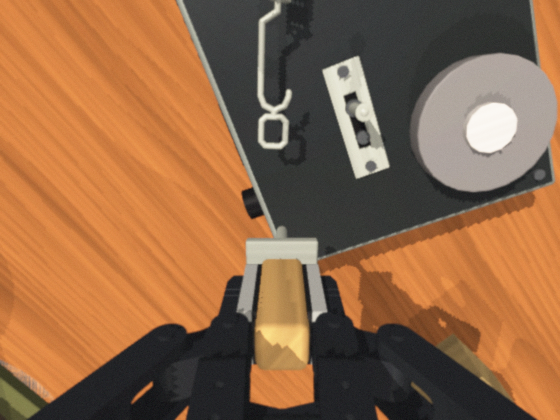

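The scene crop shows the foot at (385,360) pointing left, away from the pivot, so my reading of its direction was right. In the wrist view the eye is at (273,130) and the post head near (361,113). I'll zoom in to measure.

```bash
python3 - <<'E'
from h import *
q=eyes.camera('wrist')
b=cv2.resize(q['color'][55:190,240:400],None,fx=5,fy=5,interpolation=cv2.INTER_CUBIC)[:600];cv2.imwrite('pics/w4z.png',b[:,:,::-1])
b=cv2.resize(q['color'][0:120,200:360],None,fx=5,fy=5,interpolation=cv2.INTER_CUBIC)[:600];cv2.imwrite('pics/w4y.png',b[:,:,::-1])
d=silhouettes(q,'hook')[0]; v,u=np.nonzero(d['mask']); W=world(q,np.c_[u,v]); k=abs(W[:,2]-87)<5
print(np.percentile(W[:,2],[5,25,50,75,95]))
# post: points with z in 93..103 within region
vv,uu=np.mgrid[60:180,320:400]; W=world(q,np.c_[uu.ravel(),vv.ravel()]); 
k=(W[:,2]>93)&(W[:,2]<104); print('head',k.sum(),W[k].mean(0),W[k].min(0),W[k].max(0)); c=np.c_[uu.ravel(),vv.ravel()][k]; print(c.mean(0))
k=(W[:,2]>61)&(W[:,2]<67)&(c is not None); 
E
```

```text
[85.05260568 86.36666168 86.93809525 87.48029347 88.28419575]
head 275 [557.46369695  53.53499405  99.4060085 ] [552.01617552  47.75352914  97.22242689] [563.00225714  58.96518844 101.02812158]
[362.41454545 111.99272727]
```

View pics/w4z.png

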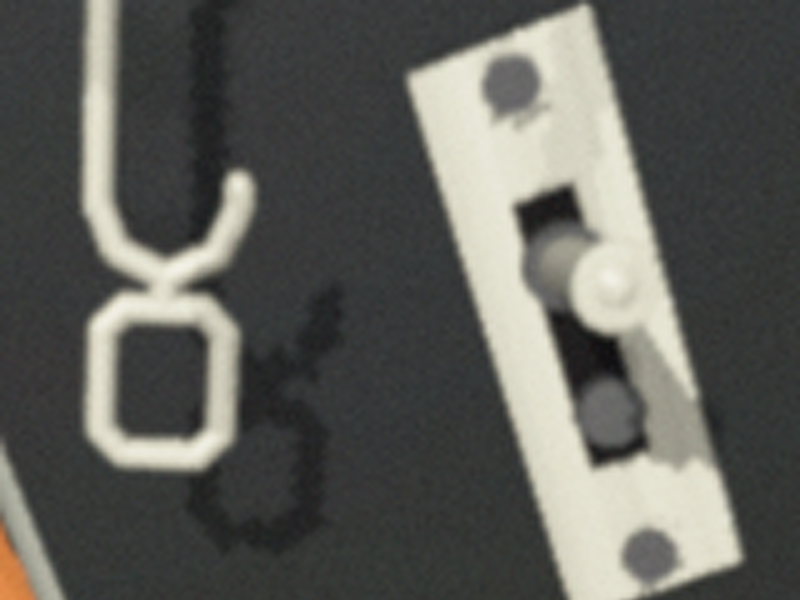

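View pics/w4y.png

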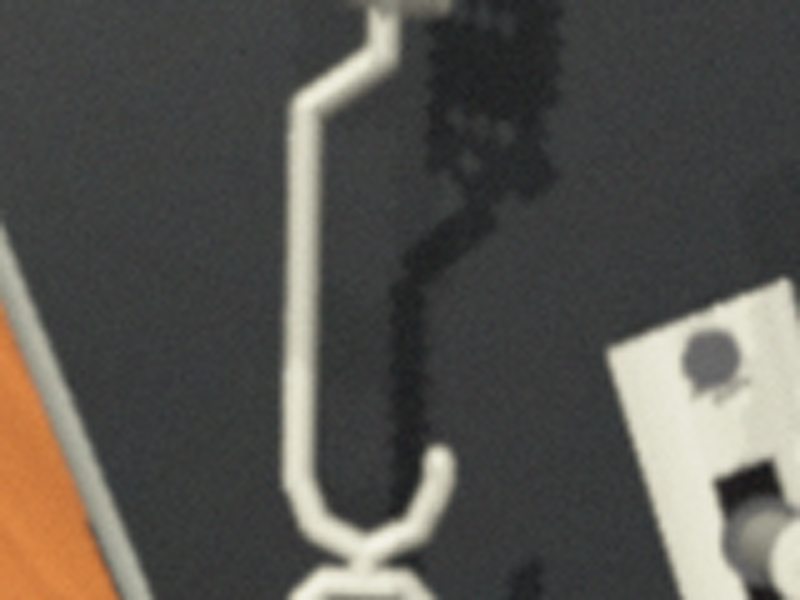

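```bash
python3 - <<'E'
from h import *
q=eyes.camera('wrist')
zz=lambda a:np.array([[x/5+240-.4,y/5+55-.4] for x,y in a]); yy=lambda a:np.array([[x/5+200-.4,y/5-.4] for x,y in a])
eye=atz(q,zz([(163,378)]),85)[0]; print('eye',eye)
e4=atz(q,zz([(163,308),(163,452),(102,380),(225,376)]),85); print(e4.round(1))
b=atz(q,yy([(305,120),(302,460)]),85); d=b[1]-b[0]; print('back ang',np.degrees(np.arctan2(d[1],d[0])))
s=atz(q,zz([(512,82),(650,553)]),64.5); sd=s[1]-s[0]; print('plate',s.round(1),'mid',s.mean(0),np.degrees(np.arctan2(sd[1],sd[0])))
a=np.radians(-106.2); dm=np.array([np.cos(a),np.sin(a)])
piv=s.mean(0)[:2]-153*dm; print('pivot',piv, 'eye dist',np.linalg.norm(eye[:2]-piv), 'ang',np.degrees(np.arctan2(*(eye[:2]-piv)[::-1])))
print('post from pivot',(np.array([557.5,53.5])-piv)@dm, (np.array([557.5,53.5])-piv)@[-dm[1],dm[0]])
E
```

```text
eye [504.81064267  75.95851304  85.        ]
[[510.2  83.2  85. ]
 [499.   68.1  85. ]
 [498.1  80.5  85. ]
 [511.6  71.3  85. ]]
back ang -127.74750352161887
plate [[564.9  78.   64.5]
 [545.9  11.   64.5]] mid [555.37727917  44.48810807  64.5       ] -105.83102322985076
pivot [598.06291839 191.41304198] eye dist 148.4106976543804 ang -128.927706018248
post from pivot 143.75371684716788 -0.47580228467217783
```

Everything agrees:
- The pivot is at (598.1, 191.4). The eye is 148.4 mm from it at -128.9°, so swing is about 0.397.
- The post is 143.8 mm from the pivot, so the seated stretch should be about 15 mm.

I'll now hover above the eye.

Emit:
apply_moves --deltas '[{"claw": 1,"xyz": [0.018,-0.002,0],"yaw": 0},{"claw": 1,"xyz": [0.018,-0.002,0],"yaw": 0},{"claw": 1,"xyz": [0.0178,-0.002,0],"yaw": 0},{"claw": 1,"xyz": [0,0,0.015],"yaw": 0.048},{"claw": 1,"xyz": [0,0,0.015],"yaw": 0},{"claw": 1,"xyz": [0,0,0],"yaw": 0},{"claw": 1,"xyz": [0,0,0],"yaw": 0},{"claw": 1,"xyz": [0,0,0],"yaw": 0}]'

```text
time: 8.0
tool_pos: [507.2, 77.2, 159.9]
tool_rot: [0.902, 0.432, 0.0, 0.0]
contact_force: [-0.4, 0.6, -1.1]
finger_gap: 0.199
```

```bash
python3 - <<'E'
from h import *
to([506.4,77.9,155],51.1)
o=r.get_obs(); t=o['tool_pos']; f=t-[0,0,54.5]
q=eyes.camera('wrist'); save(q,'w5.png')
p=eyes.camera('scene')
u,v=proj(p,f)[0].astype(int); print(u,v,proj(p,f),proj(p,f+[-5,-6.2,0]))
b=cv2.resize(p['color'][v-35:v+25,u-40:u+40],None,fx=10,fy=10,interpolation=cv2.INTER_CUBIC); cv2.imwrite('pics/s5.png',b[:,:,::-1])
b=cv2.resize(q['color'][160:300,200:360],None,fx=5,fy=5,interpolation=cv2.INTER_CUBIC)[:600];cv2.imwrite('pics/w5z.png',b[:,:,::-1])
print(proj(q,f))
E
```

```text
t 8.00 pos [507.24  77.18 159.87] psi 51.20 f [-0.41  0.61 -1.13] gap 0.199
tool delta mm [ 0.03 -1.11  4.87] yaw(after) 0.0017
299 176 [[299.81469904 176.34668532]] [[296.51299187 175.45838681]]
[[282.60805864 231.01856667]]
```

View pics/w5z.png

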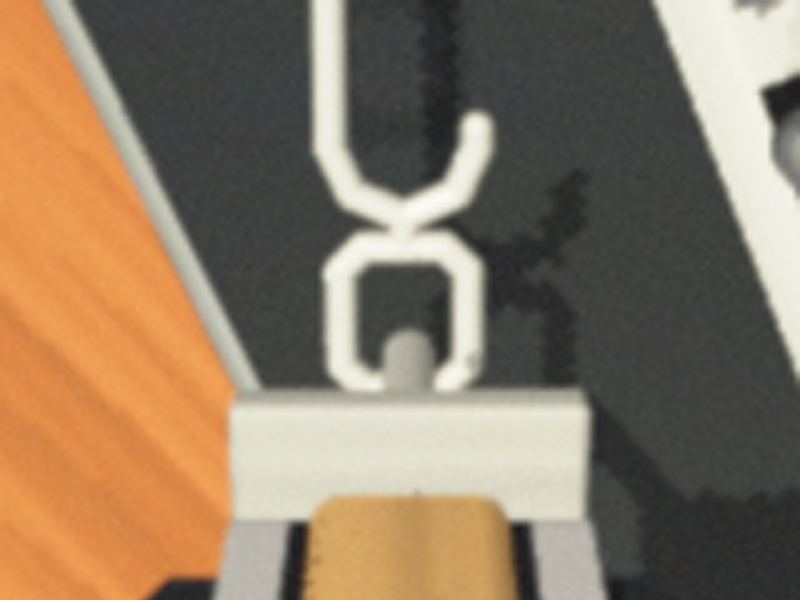

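View pics/s5.png

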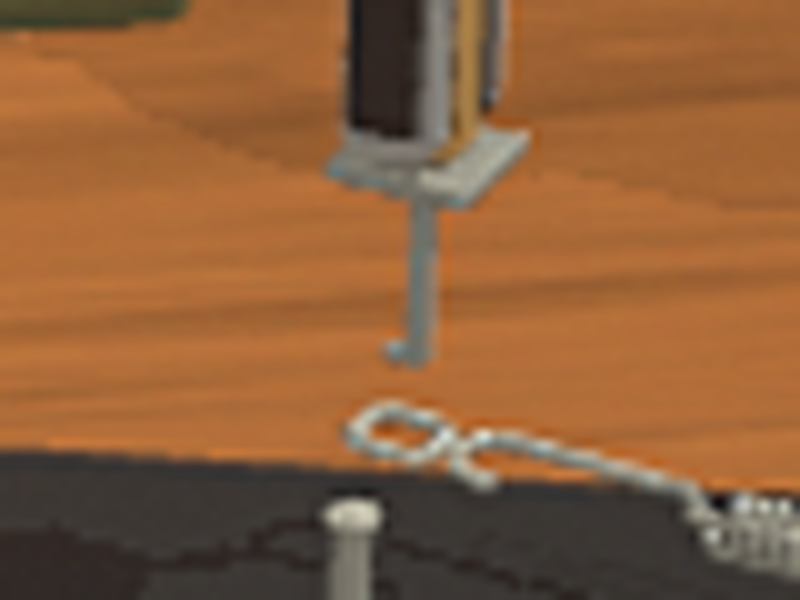

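```bash
python3 - <<'E'
from h import *
q=eyes.camera('wrist'); o,R=rot(); f=o['tool_pos']-[0,0,54.5]; tx=R[:,0]
print('pred top of blob',proj(q,f+3*tx+[0,0,-2.5]),' obs', 328/5+160-.4)
print('pred guard far top edge',proj(q,f+16*tx+[0,0,50]),proj(q,f+16*tx+[0,0,45]),' obs',408/5+160,388/5+160)
w=atz(q,[[281,247/5+159.6],[(340/5+199.6),310/5+159.6],[(468/5+199.6),310/5+159.6]],85); print('nearwire',w)
u=np.array([np.cos(np.radians(-128.9)),np.sin(np.radians(-128.9))])
piv=np.array([598.06,191.41]); print('eye dist by nearwire',(w[0,:2]-piv)@u+9.5)
print('shank dist',(f[:2]-piv)@u, 'lat',(f[:2]-piv)@[-u[1],u[0]],'wires lat',(w[:,:2]-piv)@[-u[1],u[0]])
E
```

```text
pred top of blob [[282.4525906  224.61670731]]  obs 225.2
pred guard far top edge [[282.90499605 241.95616244]] [[282.85321008 237.31643019]]  obs 241.6 237.6
nearwire [[510.64690309  82.70097498  85.        ]
 [498.65501754  81.41341601  85.        ]
 [511.36476348  71.19089706  85.        ]]
eye dist by nearwire 148.9942495189524
shank dist 145.7509140675864 lat 1.1018237014836156 wires lat [ 0.23660799 -8.28745532  8.02318164]
```

Shank and eye are aligned: 2.75 mm on the pivot's side along the spring, about 0.3 mm off sideways. I'll lower it in two stages.

Emit:
apply_moves --deltas '[{"claw": 1,"xyz": [0,0,0.006],"yaw": 0},{"claw": 1,"xyz": [0,0,0.005],"yaw": 0},{"claw": 1,"xyz": [0,0,0.004],"yaw": 0},{"claw": 1,"xyz": [0,0,0.002],"yaw": 0},{"claw": 1,"xyz": [0,0,0.001],"yaw": 0},{"claw": 1,"xyz": [0,0,0],"yaw": 0}]'

```text
time: 8.75
tool_pos: [506.9, 77.5, 141.1]
tool_rot: [0.902, 0.432, -0.0, -0.0]
contact_force: [-0.3, 0.0, -0.9]
finger_gap: 0.207
```

```bash
python3 - <<'E'
from h import *
to([507.2,77.2,133.5],51.1)
q=eyes.camera('wrist'); p=eyes.camera('scene'); f=r.get_obs()['tool_pos']-[0,0,54.5]
u,v=proj(p,f)[0].astype(int)
b=cv2.resize(p['color'][v-35:v+25,u-40:u+40],None,fx=10,fy=10,interpolation=cv2.INTER_CUBIC); cv2.imwrite('pics/s6.png',b[:,:,::-1])
b=cv2.resize(q['color'][160:280,200:360],None,fx=5,fy=5,interpolation=cv2.INTER_CUBIC)[:600];cv2.imwrite('pics/w6z.png',b[:,:,::-1])
E
```

```text
t 8.75 pos [506.87  77.47 141.12] psi 51.22 f [-0.33  0.02 -0.87] gap 0.207
tool delta mm [0.   0.43 7.62] yaw(after) 0.0020
```

View pics/w6z.png

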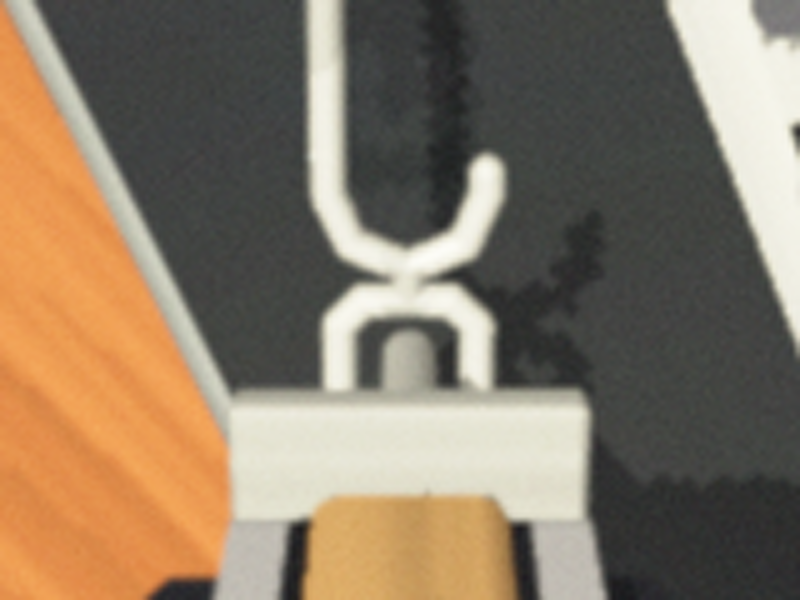

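View pics/s6.png

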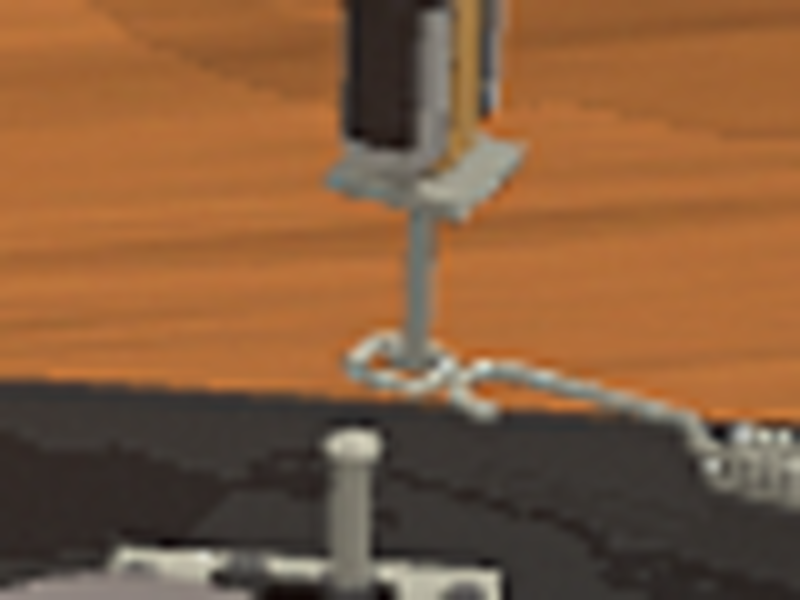

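The shank is centred in the eye, at (410,355) in both crops, with no contact force. I'll lower the last 8 mm.

Emit:
apply_moves --deltas '[{"claw": 1,"xyz": [0,0,0.002],"yaw": 0},{"claw": 1,"xyz": [0,0,0.002],"yaw": 0},{"claw": 1,"xyz": [0,0,0.002],"yaw": 0},{"claw": 1,"xyz": [0,0,0.002],"yaw": 0},{"claw": 1,"xyz": [0,0,0],"yaw": 0},{"claw": 1,"xyz": [0,0,0],"yaw": 0}]'

```text
time: 9.45
tool_pos: [506.9, 77.4, 133.2]
tool_rot: [0.902, 0.432, -0.0, -0.0]
contact_force: [-0.1, -0.6, -1.6]
finger_gap: 0.202
```

```bash
python3 - <<'E'
from h import *
to([507.2,77.2,133.5],51.1)
q=eyes.camera('wrist'); p=eyes.camera('scene'); f=r.get_obs()['tool_pos']-[0,0,54.5]
to([507.2,77.2,133.5],51.1)
u,v=proj(p,f)[0].astype(int)
b=cv2.resize(p['color'][v-35:v+25,u-40:u+40],None,fx=10,fy=10,interpolation=cv2.INTER_CUBIC); cv2.imwrite('pics/s7.png',b[:,:,::-1])
E
```

```text
t 9.45 pos [506.91  77.43 133.23] psi 51.21 f [-0.06 -0.55 -1.6 ] gap 0.202
tool delta mm [ 0.    0.37 -0.27] yaw(after) 0.0019
t 9.55 pos [507.02  77.48 133.4 ] psi 51.21 f [-0.04  0.1  -1.54] gap 0.204
tool delta mm [-0.1   0.32 -0.1 ] yaw(after) 0.0019
```

View pics/s7.png

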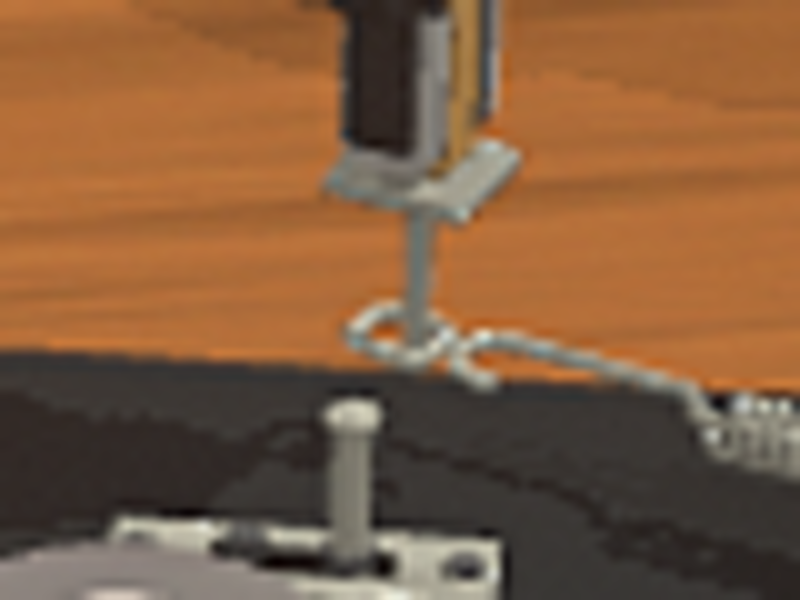

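The foot is in the eye and unloaded. I'll pull along tool -x, first through the slack and then to about 20 mm.

Emit:
apply_moves --deltas '[{"claw": 1,"xyz": [-0.003,0,0],"yaw": 0},{"claw": 1,"xyz": [-0.003,0,0],"yaw": 0},{"claw": 1,"xyz": [-0.003,0,0],"yaw": 0},{"claw": 1,"xyz": [-0.003,0,0],"yaw": 0},{"claw": 1,"xyz": [-0.003,0,0],"yaw": 0},{"claw": 1,"xyz": [-0.003,0,0],"yaw": 0},{"claw": 1,"xyz": [0,0,0],"yaw": 0},{"claw": 1,"xyz": [0,0,0],"yaw": 0}]'

```text
time: 10.35
tool_pos: [495.9, 63.5, 133.5]
tool_rot: [0.902, 0.432, 0.0, -0.0]
contact_force: [1.4, 2.3, -1.0]
finger_gap: 0.203
```

```bash
cat >> h.py <<'E'
PIV=np.array([598.06,191.41]); POST=np.array([557.5,53.5])
def st(name):
    o=r.get_obs(); f=o['tool_pos']-[0,0,54.5]; d=f[:2]-PIV
    F=o['contact_force']; u=d/np.linalg.norm(d)
    print('t %.2f'%o['time'],o['tool_pos'].round(1),'psi %.2f'%psi(),'shank r %.1f'%np.linalg.norm(d),'est stretch %.1f'%(np.linalg.norm(d)-4.5-148.5),'swing %.3f'%(np.radians(-106.2)-np.arctan2(d[1],d[0])),'F along %.1f lat %.1f z %.1f'%(F[:2]@u,F[:2]@[-u[1],u[0]],F[2]),'gap %.3f'%o['finger_gap'])
    q=eyes.camera('wrist'); p=eyes.camera('scene')
    uu,v=proj(p,f)[0].astype(int)
    a=cv2.resize(p['color'][v-35:v+25,uu-33:uu+33],None,fx=6,fy=6,interpolation=cv2.INTER_CUBIC)
    b=cv2.resize(q['color'][100:280,200:350],None,fx=2,fy=2,interpolation=cv2.INTER_CUBIC)
    c=np.hstack([a,b]); cv2.imwrite('pics/'+name,c[:,:,::-1])
    return p,q
E
python3 -c "
from h import *
st('a1.png')"
```

```text
t 10.35 [495.9  63.5 133.5] psi 51.20 shank r 163.7 est stretch 10.7 swing 0.391 F along -2.7 lat -0.3 z -1.0 gap 0.203
```

View pics/a1.png

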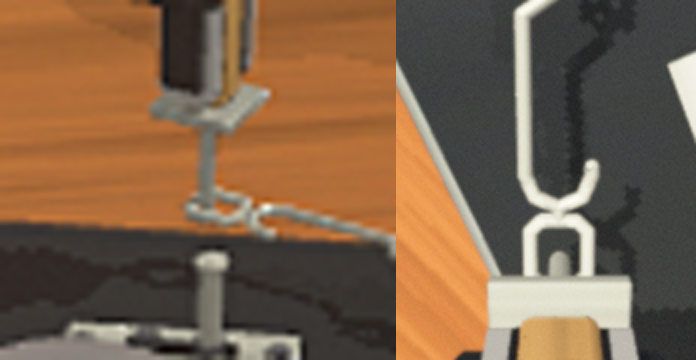

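The foot has caught: 2.7 N matches about 11 mm of stretch, and the scene crop shows the shank on the far wire. I'll pull to about 37 mm.

Emit:
apply_moves --deltas '[{"claw": 1,"xyz": [-0.004,0,0],"yaw": 0},{"claw": 1,"xyz": [-0.005,0,0],"yaw": 0},{"claw": 1,"xyz": [-0.005,0,0],"yaw": 0},{"claw": 1,"xyz": [-0.005,0,0],"yaw": 0},{"claw": 1,"xyz": [-0.004,0,0],"yaw": 0},{"claw": 1,"xyz": [-0.003,0,0],"yaw": 0},{"claw": 1,"xyz": [0,0,0],"yaw": 0},{"claw": 1,"xyz": [0,0,0],"yaw": 0}]'

```text
time: 11.25
tool_pos: [480.0, 43.5, 133.8]
tool_rot: [0.902, 0.432, 0.002, -0.0]
contact_force: [3.5, 5.2, -2.0]
finger_gap: 0.204
```

```bash
python3 -c "
from h import *
st('a2.png')"
```

```text
t 11.25 [480.   43.5 133.8] psi 51.17 shank r 189.2 est stretch 36.2 swing 0.391 F along -6.3 lat -0.6 z -2.0 gap 0.204
```

View pics/a2.png

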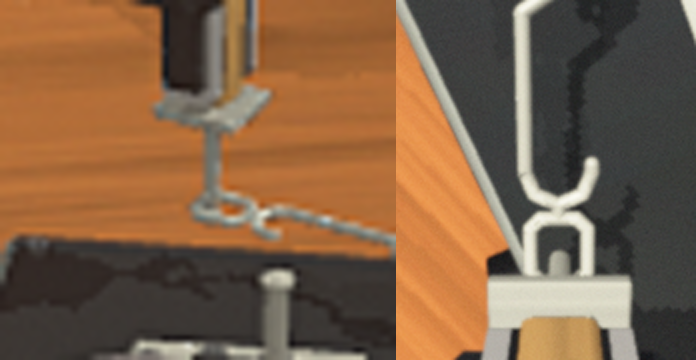

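Stretch is about 36 mm and everything is steady. I'll pull 3 mm more and then swing along the arc about the pivot, in checked halves.

Emit:
apply_moves --deltas '[{"claw": 1,"xyz": [-0.003,0,0],"yaw": 0},{"claw": 1,"xyz": [0.0002,0.0075,0],"yaw": -0.039},{"claw": 1,"xyz": [0.0002,0.0075,0],"yaw": -0.039},{"claw": 1,"xyz": [0.0002,0.0075,0],"yaw": -0.039},{"claw": 1,"xyz": [0.0001,0.0075,0],"yaw": -0.039},{"claw": 1,"xyz": [0,0,0],"yaw": 0},{"claw": 1,"xyz": [0,0,0],"yaw": 0},{"claw": 1,"xyz": [0,0,0],"yaw": 0}]'

```text
time: 12.15
tool_pos: [502.7, 24.8, 133.6]
tool_rot: [0.866, 0.501, 0.001, -0.001]
contact_force: [3.5, 6.4, -1.0]
finger_gap: 0.201
```

```bash
python3 -c "
from h import *
st('a3.png')"
```

```text
t 12.15 [502.7  24.8 133.6] psi 60.11 shank r 192.0 est stretch 39.0 swing 0.237 F along -7.3 lat -0.1 z -1.0 gap 0.201
```

View pics/a3.png

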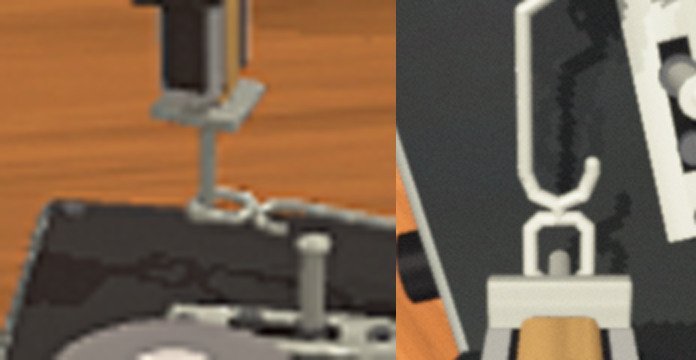

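Emit:
apply_moves --deltas '[{"claw": 1,"xyz": [0.0002,0.0075,0],"yaw": -0.039},{"claw": 1,"xyz": [0.0002,0.0075,0],"yaw": -0.039},{"claw": 1,"xyz": [0.0002,0.0075,0],"yaw": -0.039},{"claw": 1,"xyz": [0.0001,0.005,0],"yaw": -0.026},{"claw": 1,"xyz": [0,0,0],"yaw": 0},{"claw": 1,"xyz": [0,0,0],"yaw": 0},{"claw": 1,"xyz": [0,0,0],"yaw": 0}]'

```text
time: 12.95
tool_pos: [527.1, 13.3, 133.3]
tool_rot: [0.828, 0.561, 0.001, -0.001]
contact_force: [3.4, 6.8, -1.1]
finger_gap: 0.203
```

```bash
python3 -c "
from h import *
p,q=st('a4.png')
save(q,'w8.png')"
```

```text
t 12.95 [527.1  13.3 133.3] psi 68.31 shank r 191.8 est stretch 38.8 swing 0.096 F along -7.6 lat 0.7 z -1.1 gap 0.203
```

View pics/a4.png

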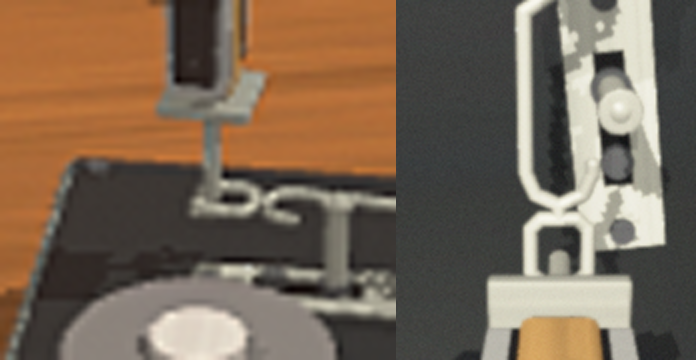

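View pics/w8.png

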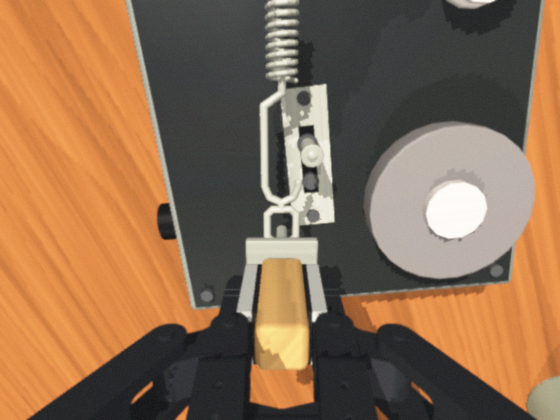

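The post's head at (620,110) lies well inside the mouth's range. I'll finish the swing to 0.

Emit:
apply_moves --deltas '[{"claw": 1,"xyz": [0.0001,0.005,0],"yaw": -0.026},{"claw": 1,"xyz": [0.0001,0.005,0],"yaw": -0.026},{"claw": 1,"xyz": [0.0001,0.005,0],"yaw": -0.026},{"claw": 1,"xyz": [0,0.0035,0],"yaw": -0.018},{"claw": 1,"xyz": [0,0,0],"yaw": 0},{"claw": 1,"xyz": [0,0,0],"yaw": 0},{"claw": 1,"xyz": [0,0,0],"yaw": 0}]'

```text
time: 13.75
tool_pos: [544.3, 7.5, 133.2]
tool_rot: [0.8, 0.6, 0.001, -0.002]
contact_force: [2.2, 7.3, -1.0]
finger_gap: 0.205
```

```bash
python3 -c "
from h import *
p,q=st('a5.png')"
```

```text
t 13.75 [544.3   7.5 133.2] psi 73.81 shank r 191.6 est stretch 38.6 swing 0.002 F along -7.6 lat 0.1 z -1.0 gap 0.205
```

View pics/a5.png

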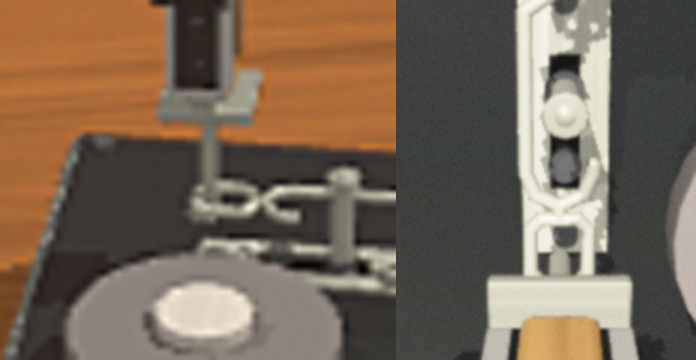

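The post is inside the hook at (565,115), between the back and the tip. I'll ease it off now.

Emit:
apply_moves --deltas '[{"claw": 1,"xyz": [0.002,0,0],"yaw": 0},{"claw": 1,"xyz": [0.003,0,0],"yaw": 0},{"claw": 1,"xyz": [0.003,0,0],"yaw": 0},{"claw": 1,"xyz": [0.003,0,0],"yaw": 0},{"claw": 1,"xyz": [0.003,0,0],"yaw": 0},{"claw": 1,"xyz": [0.003,0,0],"yaw": 0},{"claw": 1,"xyz": [0.002,0,0],"yaw": 0},{"claw": 1,"xyz": [0,0,0],"yaw": 0},{"claw": 1,"xyz": [0,0,0],"yaw": 0}]'

```text
time: 14.75
tool_pos: [549.8, 24.5, 133.2]
tool_rot: [0.799, 0.601, -0.0, -0.0]
contact_force: [1.0, 3.3, -1.2]
finger_gap: 0.205
```

```bash
python3 -c "
from h import *
p,q=st('a6.png')"
```

```text
t 14.75 [549.8  24.5 133.2] psi 73.84 shank r 173.7 est stretch 20.7 swing -0.001 F along -3.5 lat 0.0 z -1.2 gap 0.205
```

View pics/a6.png

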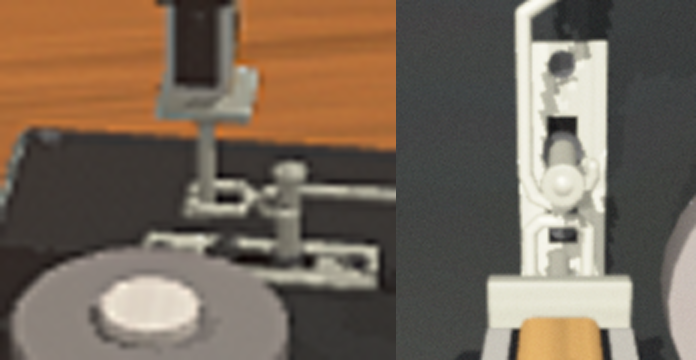

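Emit:
apply_moves --deltas '[{"claw": 1,"xyz": [0.0015,0,0],"yaw": 0},{"claw": 1,"xyz": [0.0015,0,0],"yaw": 0},{"claw": 1,"xyz": [0.001,0,0],"yaw": 0},{"claw": 1,"xyz": [0.001,0,0],"yaw": 0},{"claw": 1,"xyz": [0.001,0,0],"yaw": 0},{"claw": 1,"xyz": [0.001,0,0],"yaw": 0},{"claw": 1,"xyz": [0.001,0,0],"yaw": 0},{"claw": 1,"xyz": [0,0,0],"yaw": 0},{"claw": 1,"xyz": [0,0,0],"yaw": 0}]'

```text
time: 15.75
tool_pos: [552.2, 32.2, 133.3]
tool_rot: [0.799, 0.601, -0.0, 0.0]
contact_force: [0.1, 0.1, -1.9]
finger_gap: 0.205
```

```bash
python3 -c "
from h import *
p,q=st('a7.png')"
```

```text
t 15.75 [552.2  32.2 133.3] psi 73.85 shank r 165.7 est stretch 12.7 swing -0.002 F along -0.2 lat 0.1 z -1.9 gap 0.205
```

View pics/a7.png

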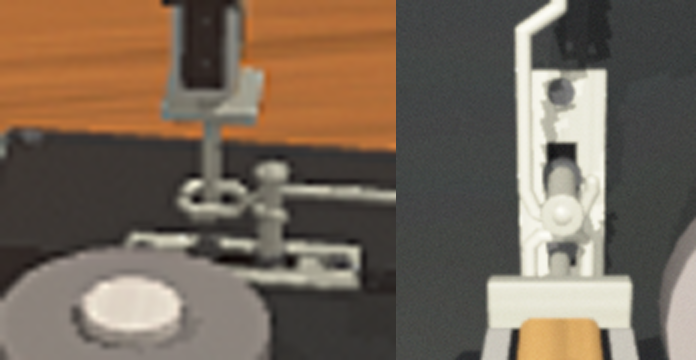

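The load is off: 0.2 N along the spring, and the post holds the hook. I'll move to the middle of the slack, 4.4 mm, before lifting.

Emit:
apply_moves --deltas '[{"claw": 1,"xyz": [0.0012,0,0],"yaw": 0},{"claw": 1,"xyz": [0.0012,0,0],"yaw": 0},{"claw": 1,"xyz": [0.001,0,0],"yaw": 0},{"claw": 1,"xyz": [0.001,0,0],"yaw": 0},{"claw": 1,"xyz": [0,0,0],"yaw": 0},{"claw": 1,"xyz": [0,0,0],"yaw": 0},{"claw": 1,"xyz": [0,0,0],"yaw": 0}]'

```text
time: 16.55
tool_pos: [553.5, 36.5, 133.3]
tool_rot: [0.799, 0.601, -0.0, 0.0]
contact_force: [1.0, -0.2, -1.9]
finger_gap: 0.207
```

```bash
python3 - <<'E'
from h import *
p,q=st('a8.png')
b=cv2.resize(q['color'][170:270,220:350],None,fx=6,fy=6,interpolation=cv2.INTER_CUBIC); cv2.imwrite('pics/a8w.png',b[:,:,::-1])
f=r.get_obs()['tool_pos']-[0,0,54.5]; uu,v=proj(p,f)[0].astype(int)
b=cv2.resize(p['color'][v-25:v+20,uu-30:uu+40],None,fx=11,fy=11,interpolation=cv2.INTER_CUBIC); cv2.imwrite('pics/a8s.png',b[:,:,::-1])
E
```

```text
t 16.55 [553.5  36.5 133.3] psi 73.84 shank r 161.2 est stretch 8.2 swing -0.002 F along -0.1 lat 1.0 z -1.9 gap 0.207
```

View pics/a8w.png

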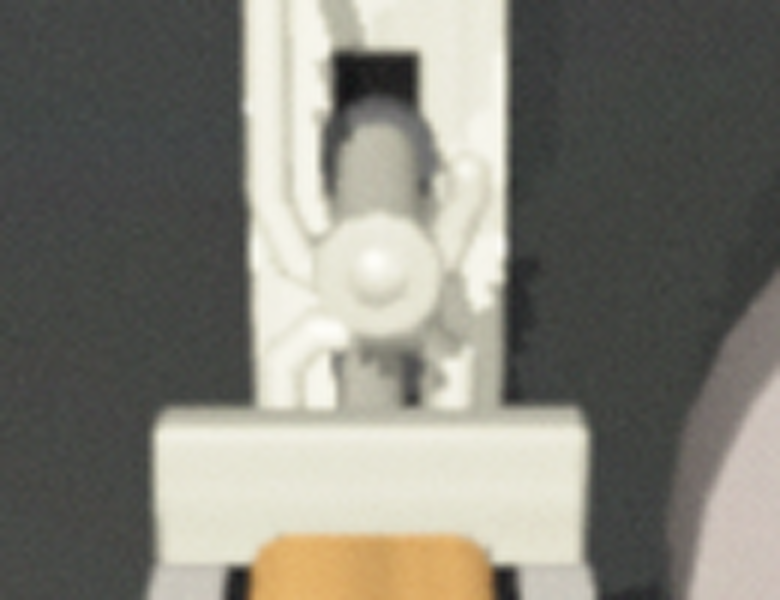

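View pics/a8s.png

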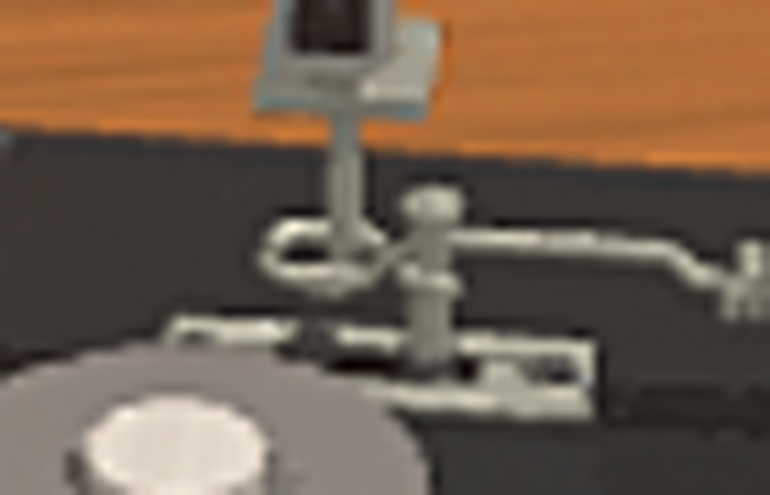

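The shank is centred in the eye's slack, and the hook wraps the post. I'll lift slowly.

Emit:
apply_moves --deltas '[{"claw": 1,"xyz": [0,0,-0.001],"yaw": 0},{"claw": 1,"xyz": [0,0,-0.001],"yaw": 0},{"claw": 1,"xyz": [0,0,-0.001],"yaw": 0},{"claw": 1,"xyz": [0,0,-0.001],"yaw": 0},{"claw": 1,"xyz": [0,0,0],"yaw": 0},{"claw": 1,"xyz": [0,0,0],"yaw": 0}]'

```text
time: 17.25
tool_pos: [553.5, 36.5, 137.4]
tool_rot: [0.799, 0.601, 0.0, 0.0]
contact_force: [0.1, 0.1, -1.0]
finger_gap: 0.201
```

```bash
python3 - <<'E'
from h import *
p,q=st('a9.png')
E
```

```text
t 17.25 [553.5  36.5 137.4] psi 73.84 shank r 161.2 est stretch 8.2 swing -0.002 F along -0.1 lat 0.0 z -1.0 gap 0.201
```

Emit:
apply_moves --deltas '[{"claw": 1,"xyz": [0,0,-0.002],"yaw": 0},{"claw": 1,"xyz": [0,0,-0.002],"yaw": 0},{"claw": 1,"xyz": [0,0,-0.003],"yaw": 0},{"claw": 1,"xyz": [0,0,-0.005],"yaw": 0},{"claw": 1,"xyz": [0,0,-0.01],"yaw": 0},{"claw": 1,"xyz": [0,0,-0.02],"yaw": 0},{"claw": 1,"xyz": [0,0,-0.02],"yaw": 0},{"claw": 1,"xyz": [0,0,0],"yaw": 0},{"claw": 1,"xyz": [0,0,0],"yaw": 0}]'

```text
time: 18.25
tool_pos: [553.8, 36.5, 200.0]
tool_rot: [0.799, 0.601, 0.001, 0.0]
contact_force: [0.5, 0.1, -2.2]
finger_gap: 0.203
```

```bash
python3 - <<'E'
from h import *
p,q=st('a10.png'); save(q,'w10.png')
f=[550,30,85]; uu,v=proj(p,f)[0].astype(int)
b=cv2.resize(p['color'][v-25:v+20,uu-30:uu+40],None,fx=11,fy=11,interpolation=cv2.INTER_CUBIC); cv2.imwrite('pics/a10s.png',b[:,:,::-1])
to([494.8,-259,190],8.8)
E
```

```text
t 18.25 [553.8  36.5 200. ] psi 73.84 shank r 161.1 est stretch 8.1 swing -0.004 F along -0.2 lat 0.4 z -2.2 gap 0.203
t 18.35 pos [552.76  36.5  198.14] psi 73.84 f [-0.66  0.51 -0.86] gap 0.201
tool delta mm [-299.95   26.57    8.23] yaw(after) 1.1352
```

View pics/w10.png

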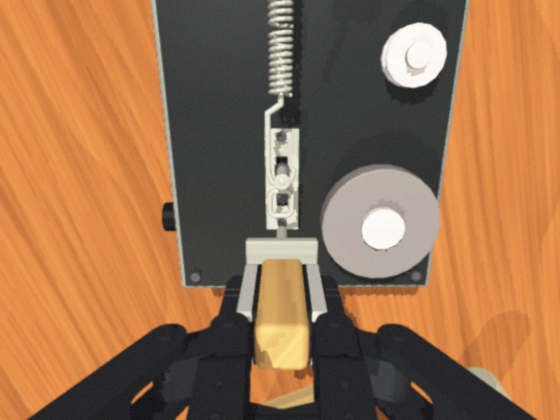

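View pics/a10s.png

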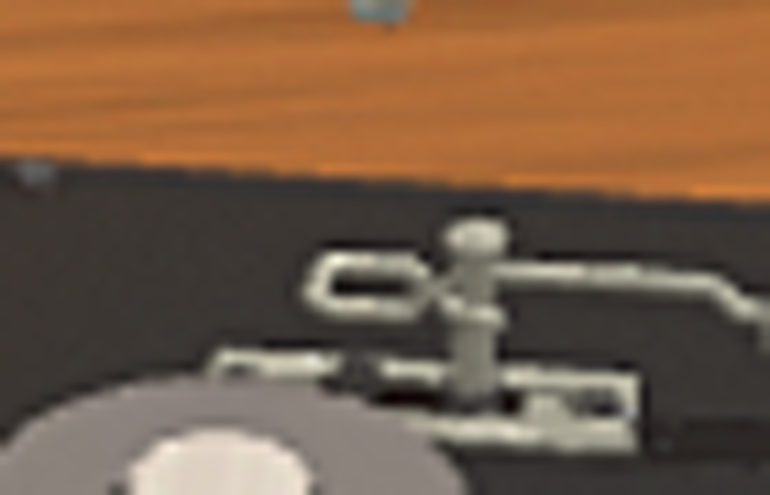

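The puller is clear, and the hook sits on the post in line with the slot; its eye is at (365,285) in the crop. Now back to the stand.

Emit:
apply_moves --deltas '[{"claw": 1,"xyz": [-0.02,0.002,0],"yaw": 0},{"claw": 1,"xyz": [-0.035,0.003,0],"yaw": 0},{"claw": 1,"xyz": [-0.04,0.0035,0],"yaw": 0},{"claw": 1,"xyz": [-0.04,0.0035,0],"yaw": 0},{"claw": 1,"xyz": [-0.04,0.0035,0],"yaw": 0},{"claw": 1,"xyz": [-0.04,0.0035,0],"yaw": 0},{"claw": 1,"xyz": [-0.035,0.003,0],"yaw": 0},{"claw": 1,"xyz": [-0.03,0.003,0],"yaw": 0},{"claw": 1,"xyz": [-0.02,0.0015,0],"yaw": 0},{"claw": 1,"xyz": [0,0,0],"yaw": 0.12},{"claw": 1,"xyz": [0,0,0],"yaw": 0.12},{"claw": 1,"xyz": [0,0,0],"yaw": 0.12}]'

```text
time: 19.55
tool_pos: [494.5, -259.0, 197.5]
tool_rot: [0.895, 0.445, -0.001, -0.001]
contact_force: [-0.2, -0.1, -1.6]
finger_gap: 0.205
```

Emit:
apply_moves --deltas '[{"claw": 1,"xyz": [0,0,0],"yaw": 0.12},{"claw": 1,"xyz": [0,0,0],"yaw": 0.12},{"claw": 1,"xyz": [0,0,0],"yaw": 0.12},{"claw": 1,"xyz": [0,0,0],"yaw": 0.12},{"claw": 1,"xyz": [0,0,0],"yaw": 0.12},{"claw": 1,"xyz": [0,0,0],"yaw": 0.12},{"claw": 1,"xyz": [0,0,0],"yaw": 0.055},{"claw": 1,"xyz": [0,0,0],"yaw": 0},{"claw": 1,"xyz": [0,0,0],"yaw": 0},{"claw": 1,"xyz": [0,0,0],"yaw": 0}]'

```text
time: 20.55
tool_pos: [495.2, -258.9, 198.7]
tool_rot: [0.997, 0.077, -0.0, -0.0]
contact_force: [-0.0, -0.1, -0.7]
finger_gap: 0.203
```

```bash
python3 - <<'E'
from h import *
to([494.6,-258.9,190],8.8)
q=eyes.camera('wrist'); save(q,'w11.png')
to([494.6,-258.9,190],8.8)
o,R=rot(); f=o['tool_pos']-[0,0,54.5]; print('pred blob top',proj(q,f+3*R[:,0]+[0,0,-2.5]))
E
```

```text
t 20.55 pos [ 495.17 -258.9   198.71] psi 8.86 f [-0.01 -0.06 -0.68] gap 0.203
tool delta mm [-0.55 -0.08  8.71] yaw(after) 0.0010
t 20.60 pos [ 495.26 -258.95  198.89] psi 8.85 f [ 0.19  0.5  -1.09] gap 0.202
tool delta mm [-0.64 -0.15  8.89] yaw(after) 0.0009
pred blob top [[281.26381512 224.17972716]]
```

View pics/w11.png

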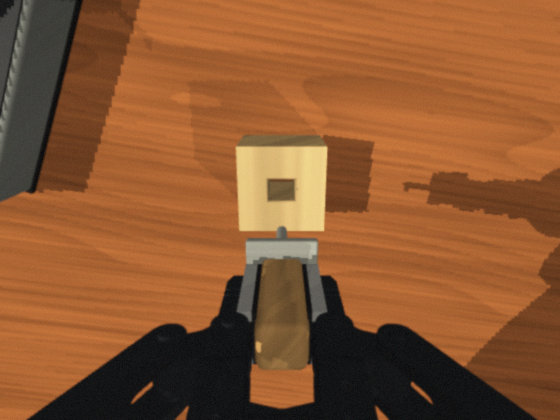

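The grip is unchanged and the hole is at (281,190). The foot has only about 1 mm to spare in the hole's short direction, so I'll bias 1.2 mm to centre shank and foot together and then lower.

Emit:
apply_moves --deltas '[{"claw": 1,"xyz": [0.001,0,0.015],"yaw": 0},{"claw": 1,"xyz": [0,0,0.025],"yaw": 0},{"claw": 1,"xyz": [0,0,0.02],"yaw": 0},{"claw": 1,"xyz": [0,0,0.012],"yaw": 0},{"claw": 1,"xyz": [0,0,0.006],"yaw": 0},{"claw": 1,"xyz": [0,0,0],"yaw": 0},{"claw": 1,"xyz": [0,0,0],"yaw": 0},{"claw": 1,"xyz": [0,0,0],"yaw": 0}]'

```text
time: 21.4
tool_pos: [497.2, -259.4, 122.7]
tool_rot: [0.997, 0.077, 0.001, 0.001]
contact_force: [-0.1, -0.6, -2.1]
finger_gap: 0.203
```

```bash
python3 - <<'E'
from h import *
to([495.8,-258.8,69.5],8.8)
E
```

```text
t 21.40 pos [ 497.18 -259.4   122.67] psi 8.81 f [-0.06 -0.56 -2.07] gap 0.203
tool delta mm [-1.37 -0.88 53.17] yaw(after) 0.0002
```

Emit:
apply_moves --deltas '[{"claw": 1,"xyz": [-0.001,-0.0008,0.003],"yaw": 0},{"claw": 1,"xyz": [0,0,0.004],"yaw": 0},{"claw": 1,"xyz": [0,0,0.004],"yaw": 0},{"claw": 1,"xyz": [0,0,0.004],"yaw": 0},{"claw": 1,"xyz": [0,0,0],"yaw": 0},{"claw": 1,"xyz": [0,0,0],"yaw": 0}]'

```text
time: 22.0
tool_pos: [495.2, -258.2, 106.0]
tool_rot: [0.997, 0.077, -0.0, -0.0]
contact_force: [0.3, -0.1, -1.7]
finger_gap: 0.206
```

```bash
python3 - <<'E'
from h import *
to([495.8,-258.8,69.5],8.8)
q=eyes.camera('wrist'); p=eyes.camera('scene'); f=r.get_obs()['tool_pos']-[0,0,40]
uu,v=proj(p,f)[0].astype(int)
b=cv2.resize(p['color'][v-30:v+30,uu-40:uu+40],None,fx=8,fy=8,interpolation=cv2.INTER_CUBIC); cv2.imwrite('pics/a12.png',b[:,:,::-1])
E
```

```text
t 22.00 pos [ 495.18 -258.19  106.01] psi 8.81 f [ 0.29 -0.11 -1.72] gap 0.206
tool delta mm [ 0.54  0.71 36.51] yaw(after) 0.0002
```

View pics/a12.png

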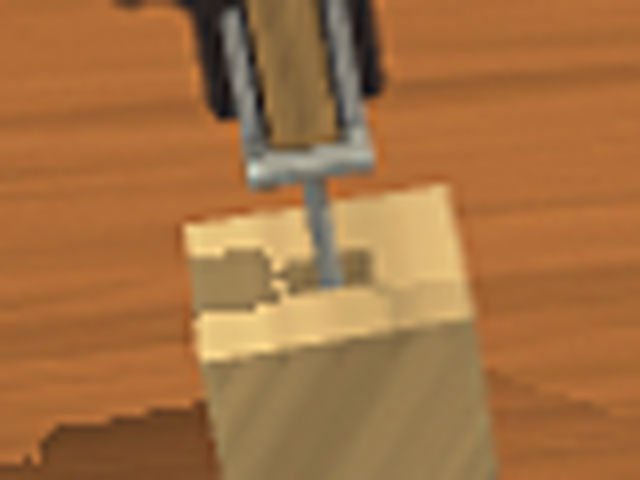

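The shank is going into the hole at (330,270) with no contact force. I'll lower it nearly home.

Emit:
apply_moves --deltas '[{"claw": 1,"xyz": [0.0005,0.0005,0.006],"yaw": 0},{"claw": 1,"xyz": [0,0,0.008],"yaw": 0},{"claw": 1,"xyz": [0,0,0.008],"yaw": 0},{"claw": 1,"xyz": [0,0,0.006],"yaw": 0},{"claw": 1,"xyz": [0,0,0.004],"yaw": 0},{"claw": 1,"xyz": [0,0,0.002],"yaw": 0},{"claw": 1,"xyz": [0,0,0.001],"yaw": 0},{"claw": 1,"xyz": [0,0,0],"yaw": 0},{"claw": 1,"xyz": [0,0,0],"yaw": 0},{"claw": 1,"xyz": [0,0,0],"yaw": 0}]'

```text
time: 23.1
tool_pos: [496.1, -258.8, 71.7]
tool_rot: [0.997, 0.077, 0.0, 0.0]
contact_force: [0.1, -0.1, -2.2]
finger_gap: 0.201
```

```bash
python3 - <<'E'
from h import *
to([495.8,-258.8,69.5],8.8)
E
```

```text
t 23.10 pos [ 496.08 -258.8    71.7 ] psi 8.81 f [ 0.07 -0.15 -2.24] gap 0.201
tool delta mm [-0.27 -0.05  2.2 ] yaw(after) 0.0002
```

Emit:
apply_moves --deltas '[{"claw": 1,"xyz": [0,0,0.001],"yaw": 0},{"claw": 1,"xyz": [0,0,0.001],"yaw": 0},{"claw": 1,"xyz": [0,0,0],"yaw": 0},{"claw": 1,"xyz": [0,0,0],"yaw": 0},{"claw": 1,"xyz": [0,0,0],"yaw": 0}]'

```text
time: 23.6
tool_pos: [496.0, -258.8, 69.5]
tool_rot: [0.997, 0.077, 0.0, 0.0]
contact_force: [-1.5, -0.2, 0.2]
finger_gap: 0.207
```

```bash
python3 - <<'E'
from h import *
to([495.8,-258.8,69.5],8.8)
E
```

```text
t 23.60 pos [ 496.02 -258.76   69.49] psi 8.81 f [-1.45 -0.15  0.23] gap 0.207
tool delta mm [-0.22  0.   -0.01] yaw(after) 0.0002
```

The weight is now on the stand: Fz went from -2 to about 0 at the original height. I'll open and back away.

Emit:
apply_moves --deltas '[{"claw": 0.4,"xyz": [0,0,0],"yaw": 0},{"claw": 0,"xyz": [0,0,0],"yaw": 0},{"claw": -0.5,"xyz": [0,0,0],"yaw": 0},{"claw": -1,"xyz": [0,0,0],"yaw": 0},{"claw": -1,"xyz": [0,0,0],"yaw": 0},{"claw": -1,"xyz": [0,0,0],"yaw": 0},{"claw": -1,"xyz": [0,0,-0.01],"yaw": 0},{"claw": -1,"xyz": [0,0,-0.03],"yaw": 0},{"claw": -1,"xyz": [0,0,-0.04],"yaw": 0},{"claw": -1,"xyz": [0,0,-0.04],"yaw": 0},{"claw": -1,"xyz": [-0.03,0.03,-0.03],"yaw": 0},{"claw": -1,"xyz": [-0.03,0.03,0],"yaw": 0}]'

```text
time: 24.8
tool_pos: [449.1, -327.9, 225.8]
tool_rot: [0.997, 0.078, 0.004, 0.004]
contact_force: [1.0, -2.2, -0.1]
finger_gap: 0.998
```

Emit:
apply_moves --deltas '[{"claw": -1,"xyz": [0,0,0],"yaw": 0},{"claw": -1,"xyz": [0,0,0],"yaw": 0},{"claw": -1,"xyz": [0,0,0],"yaw": 0}]'

```text
time: 25.1
tool_pos: [446.8, -325.1, 217.9]
tool_rot: [0.997, 0.077, -0.0, -0.0]
contact_force: [0.5, 0.4, -1.1]
finger_gap: 0.997
```

```bash
python3 - <<'E'
from h import *
to([495.8,-258.8,69.5],8.8)
q=eyes.camera('wrist'); save(q,'w13.png')
d=silhouettes(q,'puller')
if d:
    v,u=np.nonzero(d[0]['mask']); W=world(q,np.c_[u,v]); print(d[0]['score'])
    for zt in (60,65,115):
        k=abs(W[:,2]-zt)<3
        if k.sum()>20: print(zt,k.sum(),cv2.minAreaRect(W[k][:,:2].astype(np.float32)),np.median(W[k][:,2]))
p=eyes.camera('scene')
a=cv2.resize(p['color'][165:245,100:180],None,fx=5,fy=5,interpolation=cv2.INTER_CUBIC)
b=cv2.resize(p['color'][165:245,265:345],None,fx=5,fy=5,interpolation=cv2.INTER_CUBIC)
cv2.imwrite('pics/fin.png',np.hstack([a,b])[:,:,::-1])
t=eyes.camera('top')
for n in ['jar','wheel','driver']:
    for d in silhouettes(t,n)[:1]: 
        v,u=np.nonzero(d['mask']); W=world(t,np.c_[u,v]); print(n,d['rect'],W.mean(0).round(0))
b=cv2.resize(t['color'][150:270,190:330],None,fx=5,fy=5,interpolation=cv2.INTER_CUBIC); cv2.imwrite('pics/fint.png',b[:,:,::-1])
E
```

```text
t 25.10 pos [ 446.83 -325.11  217.86] psi 8.84 f [ 0.49  0.43 -1.08] gap 0.997
tool delta mm [ 58.61 -57.85 148.4 ] yaw(after) 0.0006
0.66
60 39 ((495.66241455078125, -255.56304931640625), (33.06924057006836, 39.156333923339844), 9.069784164428711) 61.35639542695459
65 844 ((496.31396484375, -259.41351318359375), (32.012413024902344, 31.541215896606445), 9.335004806518555) 65.28761132788867
115 731 ((496.3041687011719, -259.18682861328125), (17.432231903076172, 17.921741485595703), 8.549616813659668) 114.98775611329754
wheel [255.7, 167.4, 11.9, 16.1] [660. 104.  89.]
driver [146.2, 219.5, 21.6, 70.3] [437. 388.  22.]
```

View pics/fin.png

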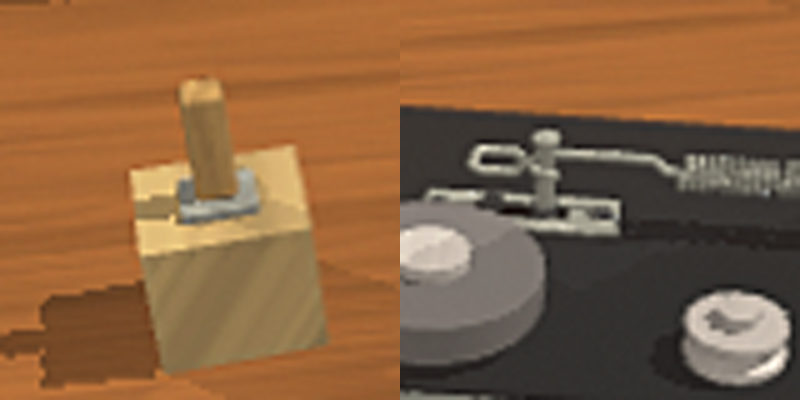

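View pics/fint.png

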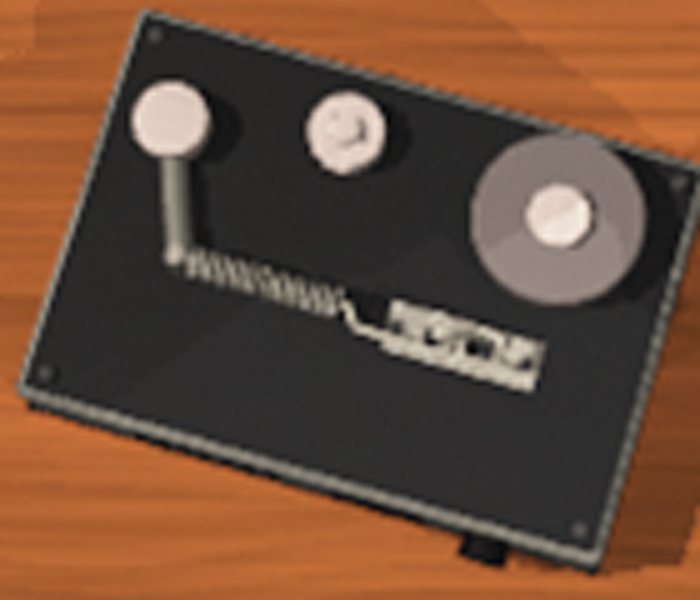

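The guard top is at 65.3 mm and the handle top at 115.0 mm, with matching centres about 1.7 mm from the hole's centre, so the puller is home and upright. The spring hangs on the post. I'll hand in the job.

```bash
python3 -c "
from h import *
print(finish_job()); print(r.get_obs()['time'])"
```

```text
the job is handed in; nothing more can be done
None
the job is handed in; nothing more can be done
```

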